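Present the calibration plate to the inspection camera

TASK

The tip-inspection camera needs its start-of-shift calibration. Turn the three captive wing clamps on the storage cradle anticlockwise, each fully to its open stop, then lift the calibration plate out by its bow handle, carry it over the tray of screwdrivers without the plate touching the tray or the tools or disturbing them, and finish while still holding it face down, level and still about 10 mm above the camera's window glass, centred on the window with its edges parallel to the window's edges (long side along long side, either way round). Never let anything touch the camera, and do not put the plate down or let go of it: the program ends holding.

Things in the scene. Friction and masses are not known exactly. Their poses are not given: they have to be found in the camera images.
- cradle: Fixed storage cradle: dark steel base 150 (x) x 170 (y) mm, top 32 mm above the bench. Origin under its centre at bench level. The plate lies in it, long side along x, between low locators (1.5 mm play, 45 mm high). Wing clamps, axes vertical, at x, y: clamp1 (-40, 70), clamp2 (40, 70), clamp3 (0, -70) mm. Cradle and camera stand on opposite sides of the tray, either way.
- plate: Loose aluminium calibration plate 120 (x) x 100 (y) x 8 mm, 0.35 kg, pattern down. Origin: centre of its underside, at the start 40 mm above the bench. On top a dark steel bow handle to pinch across y: bar along x 86 mm long, 12 mm wide, 14 mm high, its centre 42 mm above the origin, on 12 mm posts at x = +-36 mm; 27 mm free between bar and plate.
- clamp1 (a joint): Captive wing clamp 1 of the cradle, angle in rad: at the start 0 to 0.25, its foot reaching about 12 mm over the plate's edge and blocking it; grows anticlockwise seen from above to the hard open stop at 1.45, where the foot lies along the plate's edge, clear of it. Stays where it is left; friction 0.08 N m.
- clamp1_grip (a point): Grip point of clamp 1: on its axis, 80 mm above the bench, in the black upright wing (46 mm long, 12 mm thick, from 64 to 94 mm above the bench). Turns with the clamp: x lies along the wing, towards the tip of the steel foot beneath it (12 mm wide, reaches 32 mm from the axis, top 58 mm above the bench); pinch across y.
- clamp2 (a joint): Captive wing clamp 2 of the cradle, angle in rad: at the start 0 to 0.25, its foot reaching about 12 mm over the plate's edge and blocking it; grows anticlockwise seen from above to the hard open stop at 1.45, where the foot lies along the plate's edge, clear of it. Stays where it is left; friction 0.08 N m.
- clamp2_grip (a point): Grip point of clamp 2: on its axis, 80 mm above the bench, in the black upright wing (46 mm long, 12 mm thick, from 64 to 94 mm above the bench). Turns with the clamp: x lies along the wing, towards the tip of the steel foot beneath it (12 mm wide, reaches 32 mm from the axis, top 58 mm above the bench); pinch across y.
- clamp3 (a joint): Captive wing clamp 3 of the cradle, angle in rad: at the start 0 to 0.25, its foot reaching about 12 mm over the plate's edge and blocking it; grows anticlockwise seen from above to the hard open stop at 1.45, where the foot lies along the plate's edge, clear of it. Stays where it is left; friction 0.08 N m.
- clamp3_grip (a point): Grip point of clamp 3: on its axis, 80 mm above the bench, in the black upright wing (46 mm long, 12 mm thick, from 64 to 94 mm above the bench). Turns with the clamp: x lies along the wing, towards the tip of the steel foot beneath it (12 mm wide, reaches 32 mm from the axis, top 58 mm above the bench); pinch across y.
- window (a point): Centre of the top of the camera's glass window, 90 mm above the bench; x along its long side, z up. The glass, 120 (x) x 100 (y) mm, as large as the plate, lies flush in the black rim, the flat top of the camera housing.
- camera: Fixed upward-looking camera: bare-metal finned box 170 (x) x 150 (y) x 90 mm whose top is the window, ring light and lens under the glass; foot flange 210 mm long (x), 8 mm high. Origin under its centre at bench level, axes parallel to the window's.
- tray: Fixed tray for finished screwdrivers, between cradle and camera: white deck 260 (x) x 126 (y) mm, 66 mm above the bench, steel lip at its -x end up to 92 mm. Origin under its centre at bench level. Highest point with the screwdrivers: 96 mm above the bench.
- driver1: Finished screwdriver, loose, lying along x on the tray, at y = -42 mm in the tray's frame; 205 mm long, red handle 30 mm thick towards -x. Origin near the middle of its length, at its underside.
- driver2: Finished screwdriver, loose, lying along x on the tray, in the middle in the tray's frame; 205 mm long, red handle 30 mm thick towards -x. Origin near the middle of its length, at its underside.
- driver3: Finished screwdriver, loose, lying along x on the tray, at y = +42 mm in the tray's frame; 205 mm long, red handle 30 mm thick towards -x. Origin near the middle of its length, at its underside.
Mind the look-alikes: they are no part of the job. Leave any green look-alike of the plate alone.

How it is judged:
On the way, in this order (a step that is already met when the one before it is completed fails the run):
1. all three clamps are turned to within 0.1 rad of their open stops while the plate still lies in the cradle (value of joint each of clamp1, clamp2, clamp3 above 1.35 rad and distance of plate from where it was at the start of the episode below 0.015 m), for 0.1 s.
2. the plate is lifted out of the cradle, held by the gripper (z of plate in the frame of cradle above 0.07 m and contact force between the fingers and plate above 2 N), for 0.05 s.
3. the plate passes over the tray, its underside higher than the screwdriver handles (y of plate in the frame of tray between -0.06 and 0.06 m and x of plate in the frame of tray between -0.19 and 0.19 m and height (world z) of plate above 0.1 m).
At the end, for the whole second after the job is handed in: Gripper holds the plate still over the window: underside 5-16 mm above the glass, centre within 8 mm of the window's along each axis, edges within 0.07 rad of its edges, tilt under 0.06 rad, touched only by the fingers; clamps within 0.1 rad of the open stop; screwdrivers moved under 15 mm (x of plate in the frame of window between -0.008 and 0.008 m and y of plate in the frame of window between -0.008 and 0.008 m and z of plate in the frame of window between 0.005 and 0.016 m and angle between the x axis of plate and the x axis of window, either way round below 0.07 rad and angle between plate's own z axis and vertical below 0.06 rad and linear speed of plate below 0.01 m/s and angular speed of plate below 0.1 rad/s and contact force between the fingers and plate above 2 N and contact force between plate and camera below 0.1 N and value of joint each of clamp1, clamp2, clamp3 above 1.35 rad and distance of each of driver1, driver2, driver3 from where it was at the start of the episode below 0.015 m); the arm keeps its last pose, push and grip.
It fails at once if something touches the camera unit (over 0.5 N) (contact force between camera and anything else above 0.5 N).
It fails at once if the plate touches the tray or a screwdriver (over 0.5 N) (contact force between plate and tray above 0.5 N or contact force between plate and driver1 above 0.5 N or contact force between plate and driver2 above 0.5 N or contact force between plate and driver3 above 0.5 N).
It fails at once if a screwdriver is moved more than 15 mm (distance of any of driver1, driver2, driver3 from where it was at the start of the episode above 0.015 m).
It also fails if it takes over 69 s, if anything falls off the work surface, if the arm or the gripper's body presses on something with over 40 N, if the wrist force passes 120 N, or if a joint passes its speed limit or range.

ROBOT

A 6-joint arm with a two-finger parallel gripper is mounted at the origin on the work surface. World frame = base frame: x ahead of the robot, y to its left, z up, the work surface at z = 0. Lengths are in m, angles in rad, forces in N, time in s.
With the tool pointing down it reaches from about 0.25 to 0.8 m from the base axis. Payload 3.9 kg.
Tool frame: the origin (TCP) lies at the very end of the fingers, on their centre line; the grasp point (between the pads) lies 19 mm behind it; x points along the fingers, y is the direction in which the jaws open and shut, and the axes are right-handed (so a half turn about x gives the same grasp; the last joint's range is limited). The gripper opens to 85 mm and grips with 20 to 120 N. Pads are 22 mm wide; open, the fingers measure 114 mm over their backs; the gripper's body (76 mm by 85 mm) begins 54 mm behind the grasp point. The pads swing forward as they close: fully open they stand 13 mm farther back than shut.
Start: joints at [1.223, 0.26, -0.138, 1.173, 0, 1.571], TCP at [0.179, 0.494, 0.211] pointing down, gripper open.
Joint ranges: [-2.78, 2.78], [-0.83, 1.72], [-1.28, 1.37], [-1.9, 2.12], [-1.57, 1.48], [-3.14, 3.14]. Speed limits (rad/s): [2.57, 2.57, 3.14, 3.14, 3.14, 3.14].

INTERFACE

Orientations are given as a unit quaternion [x, y, z, w].
In Python, from bench import read_state, get_image, get_calibration, close_job, masks_of, place_of gives the robot as it stands.
- The arm moves only by the tool step_arm, never from a script. Its argument "targets" is a list of rows, each a list of 5 numbers: the closure, from 0 (fully open) to 1 (shut), then the shift along the world's x, y, z in m, then the turn about the world's z in degrees. In form: [[fingers, dx, dy, dz, yaw], ...]. A call has 1 to 10 rows; each row shifts and turns the pose as measured when the row begins; what a row does not reach is not made up. A row lasts 1/12 s, in which the tool goes at most 41.7 mm and 7.16 degrees, less where a joint would pass 70% of its speed; a pose out of reach is approached as far as the arm can. A call with a gripper value outside its range is refused whole. The fingers move at their own pace and stop on an object; "force" is the grip in N (left out, the last holds). Time passes only in rows, so rows that do not move let the fingers close. It gives the time, the measured TCP pose, the force and the opening at its end, in the units of the state.
- read_state(): the state, without advancing time (a new reading comes with each control period).
- get_image(name): name is "scene" or "top" or "wrist"; returns the picture (420x560x3 uint8, red, green, blue); there is no depth.
- get_calibration(name): a dict with "fx", "fy", "cx", "cy" (pixels), "cam_to_world" (4x4, takes a point from camera to world coordinates); the wrist camera has in their place "hand_eye" (4x4, takes a point from camera to tool coordinates, whose origin is the TCP and whose axes are the tool frame's). Camera axes: x right, y down, z forward; pixel columns grow to the right and rows downward; lengths in m; the calibration is good to about 2 mm. A picture is of the moment at which its call begins: read the wrist's pose just before it. get_calibration takes no time and is no camera call.
- close_job(): hands the job in, once; it reports no verdict.
Trained networks look in the newest picture that a camera, given by its name, has taken for a name from the list of things; names that differ only in an ending like _2 or _b are one class to them, and where a whole thing is asked for, a point or a joint stands for the part that bears it (a point fixed in the world has none). Each returns a list of dicts, best first, with "conf" (0 to 1); they miss things now and then, are a little off and sometimes report something else, mostly with a low value. They report only what shows in the picture. A call takes as long as a camera call. They do not tell look-alikes from the thing itself.
- masks_of(camera, thing): "pixels" (420x560 bool, what is visible of it) and "point" ([column, row] in pixels, amid what is visible of it).
- place_of(camera, thing): "point" ([column, row] in pixels: a listed point, or the origin of a listed thing).
The state is a dict: "t": time; "joint_positions": joint angles; "qd": joint speeds; "joint_efforts": joint torques, N m; "ee_pos": TCP position; "orientation": TCP orientation; "force": force on the tool from outside, world axes, zero at the start; "moment": the same for the moment, N m; "opening": opening from 0.0 (shut) to 1.0 (fully open).
Only numpy, scipy, OpenCV 4.12 (cv2) and the standard library are available. Lean on these libraries where they do the work, as an engineer would, in place of code of your own. Each camera call takes 0.05 s, during which the arm holds its last target.

## Working session

There is one attempt and no reset: what is moved stays moved. The work goes in short steps, Python scripts to look and compute and a tool call to move; the robot and the scene stay as the last step left them, time stands still between calls to the robot, and variables do not carry over. Pictures are saved under pics/ and viewed, and the job is handed in when it is done.

Besides the shell and the picture viewer there is one more tool, called after "Call:" by a JSON object that holds its "name" and its "arguments", one argument or row to a line. step_arm: Moves the arm, as the interface text tells. Its arguments: {"type":"object","properties":{"targets":{"type":"array","items":{"type":"array","items":{"type":"number"}}},"force":{"type":"number"}},"required":["targets"]}

```bash
ls; mkdir -p pics; python3 - <<'E'
from bench import *
import cv2
s=read_state();print(s)
for n in ["scene","top","wrist"]:
    im=get_image(n);cv2.imwrite(f"pics/{n}0.png",cv2.cvtColor(im,cv2.COLOR_RGB2BGR));print(get_calibration(n))
E
```

```text
pics
{'t': 0.0, 'joint_positions': array([ 1.22297926e+00,  2.60692825e-01, -1.39407386e-01,  1.17271509e+00,
        2.16974748e-05,  1.57078875e+00]), 'qd': array([-0.00015931,  0.00135005, -0.00060452, -0.00104606,  0.00101197,
        0.00125793]), 'joint_efforts': array([ 9.86711857e-04, -4.05673063e+01,  2.53924853e+01,  1.85401936e-02,
        1.06141551e-04,  1.44018821e-05]), 'ee_pos': array([0.17868233, 0.49286144, 0.21014585]), 'orientation': array([ 0.12164856,  0.69657195, -0.123052  ,  0.69630981]), 'force': array([-0.38242815, -0.01896005,  0.03483283]), 'moment': array([ 0.04285804,  0.02234959, -0.03934973]), 'opening': 1.0010533071021874}
{'fx': 464.09601381507264, 'fy': 464.09601381507264, 'cx': 283.1093900472228, 'cy': 216.27529580863978, 'cam_to_world': array([[ 0.8653978 ,  0.33673849, -0.37107119,  0.8983579 ],
       [ 0.50079102, -0.60660431,  0.61744601, -0.57447474],
       [-0.01717555, -0.72016554, -0.69358965,  0.73597206],
       [ 0.        ,  0.        ,  0.        ,  1.        ]])}
{'fx': 417.3344809942181, 'fy': 417.3344809942181, 'cx': 279.1266858139196, 'cy': 203.18392316770792, 'cam_to_world': array([[ 0.00910956, -0.9937029 ,  0.11167616,  0.45197185],
       [-0.99992482, -0.00996902, -0.00713997,  0.00639857],
       [ 0.00820831, -0.11160273, -0.993719  ,  1.17107552],
       [ 0.        ,  0.        ,  0.        ,  1.        ]])}
{'fx': 326.5855096802737, 'fy': 326.5855096802737, 'cx': 279.78542612120265, 'cy': 210.81607571910715, 'hand_eye': array([[-9.43567245e-05, -2.96730154e-01,  9.54961364e-01,
        -1.62017325e-01],
       [ 9.99999633e-01,  7.84994591e-04,  3.42724081e-04,
        -6.19398483e-04],
       [-8.51336075e-04,  9.54961046e-01,  2.96729971e-01,
        -7.41941277e-02],
       [ 0.00000000e+00,  0.00000000e+00,  0.00000000e+00,
         1.00000000e+00]])}
```

View pics/scene0.png

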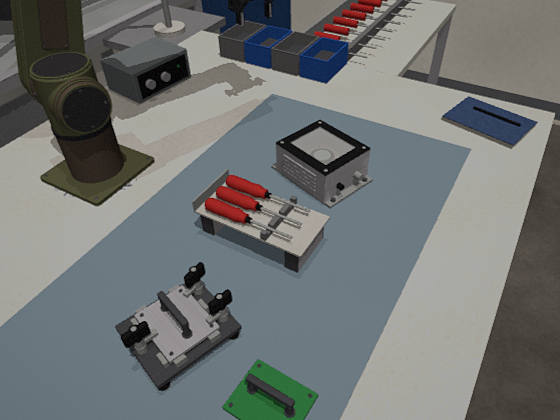

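View pics/top0.png

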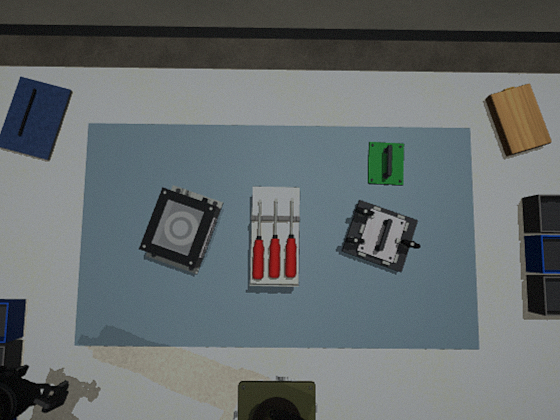

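View pics/wrist0.png

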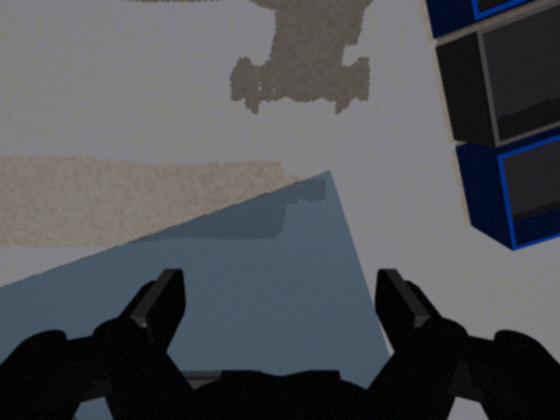

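The scene view shows the cradle with the grey plate at (175,325), the tray of drivers at (262,215), and the camera at (322,155). The top view has the plate in the cradle at (383,237), the tray at (275,237), and the camera at (181,228).

Candidates for the plate:
- The grey plate in the cradle at top (383,237). I choose this one because it is aluminium, clamped and in the cradle.
- The green look-alike at top (386,163), on the bench.
- The blue box at (36,118), which is not it.

```bash
cat > h.py <<'E'
import numpy as np, cv2
from bench import *
def ray(n,px):
    c=get_calibration(n);T=c["cam_to_world"]
    d=T[:3,:3]@np.array([(px[0]-c["cx"])/c["fx"],(px[1]-c["cy"])/c["fy"],1.]);return T[:3,3],d
def atz(n,px,z):
    o,d=ray(n,px);return (o+d*(z-o[2])/d[2])
def proj(n,P):
    c=get_calibration(n);T=np.linalg.inv(c["cam_to_world"]);p=T[:3,:3]@np.array(P)+T[:3,3]
    return np.array([c["cx"]+c["fx"]*p[0]/p[2],c["cy"]+c["fy"]*p[1]/p[2]])
def save(name,im,scale=1,crop=None):
    if crop: im=im[crop[1]:crop[3],crop[0]:crop[2]]
    im=cv2.resize(im,None,fx=scale,fy=scale,interpolation=cv2.INTER_CUBIC)
    cv2.imwrite(f"pics/{name}.png",cv2.cvtColor(im,cv2.COLOR_RGB2BGR))
E
python3 - <<'E'
from h import *
Z={"clamp1_grip":.08,"clamp2_grip":.08,"clamp3_grip":.08,"plate":.04,"cradle":0,"window":.09,"camera":0,"tray":0,"driver2":.066}
for n in ["top","scene"]:
    im=get_image(n)
    if n=="top": save("cradle_t",im,6,(325,190,435,285));save("cam_t",im,6,(130,175,235,285))
    else: save("cradle_s",im,5,(105,255,255,375));save("cam_s",im,5,(260,110,390,210))
    for t,z in Z.items():
        for r in place_of(n,t)[:4]:
            print(n,t,round(r["conf"],2),np.round(r["point"],1),np.round(atz(n,r["point"],z),4))
E
```

```text
top clamp1_grip 0.53 [357.3 244.8] [ 0.4675 -0.2061  0.08  ]
top clamp2_grip 0.43 [364.5 213.7] [ 0.549 -0.226  0.08 ]
top clamp3_grip 0.47 [408.1 243.8] [ 0.4713 -0.3389  0.08  ]
top plate 0.89 [379. 237.] [ 0.4896 -0.273   0.04  ]
top cradle 0.84 [378.2 236.4] [ 0.4926 -0.2807  0.    ]
top window 0.81 [173.2 226.5] [0.5101 0.2719 0.09  ]
top camera 0.58 [182.9 228.4] [0.5098 0.2667 0.    ]
top tray 0.87 [273.5 233.4] [0.4983 0.013  0.    ]
top driver2 0.91 [275.4 236.9] [0.4865 0.0075 0.066 ]
top driver2 0.82 [259.3 234.2] [0.4932 0.0501 0.066 ]
top driver2 0.77 [291.1 238.3] [ 0.4832 -0.034   0.066 ]
scene clamp1_grip 0.69 [198.2 272.1] [ 0.4857 -0.1922  0.08  ]
scene clamp2_grip 0.85 [219.6 301.2] [ 0.5573 -0.2254  0.08  ]
scene clamp3_grip 0.56 [133.4 333.9] [ 0.4727 -0.3468  0.08  ]
scene plate 0.93 [174.7 324.8] [ 0.4973 -0.2836  0.04  ]
scene plate 0.56 [270.1 402. ] [ 0.7136 -0.3187  0.04  ]
scene window 0.75 [322.5 144.2] [0.5108 0.2609 0.09  ]
scene camera 0.63 [319.8 174. ] [0.5086 0.2585 0.    ]
scene camera 0.24 [133.2 335.8] [ 0.4233 -0.3222  0.    ]
scene tray 0.83 [262.1 235.6] [0.4949 0.0054 0.    ]
scene driver2 0.91 [267.7 200.8] [0.4867 0.0475 0.066 ]
scene driver2 0.86 [249.5 224.5] [ 0.4919 -0.0325  0.066 ]
scene driver2 0.84 [258.7 211.2] [0.4872 0.0103 0.066 ]
scene driver2 0.53 [195.9 275.5] [ 0.4781 -0.1926  0.066 ]
```

View pics/cradle_t.png

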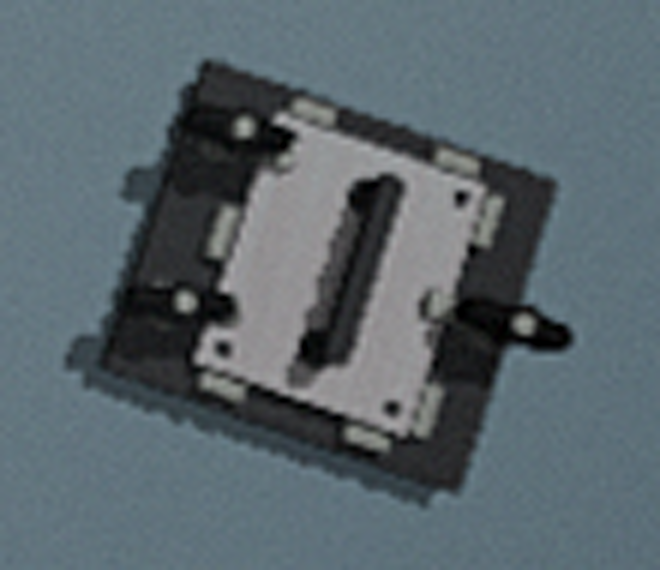

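View pics/cradle_s.png

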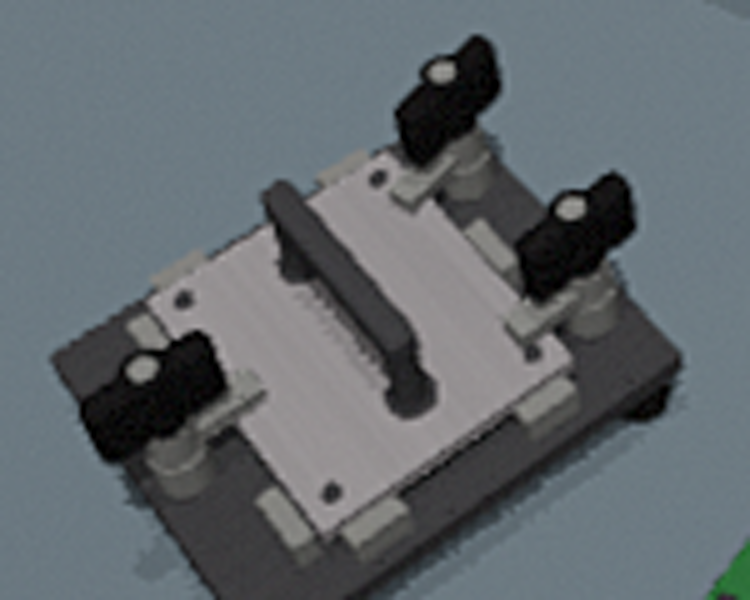

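View pics/cam_t.png

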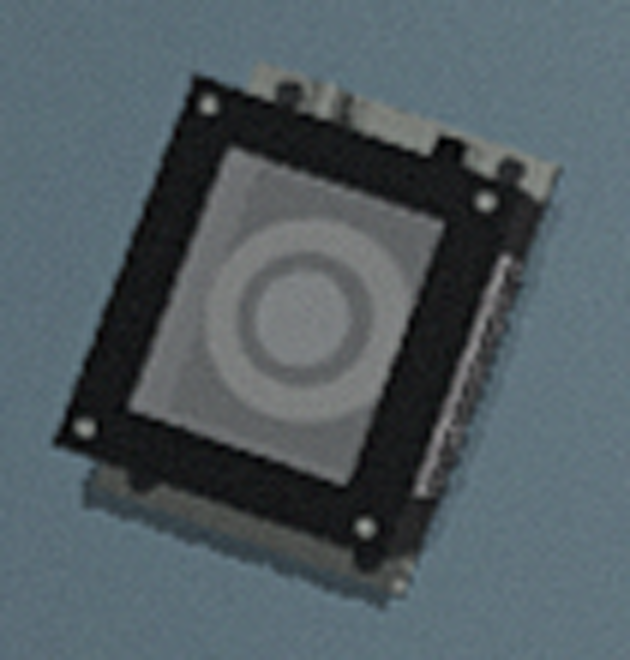

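View pics/cam_s.png

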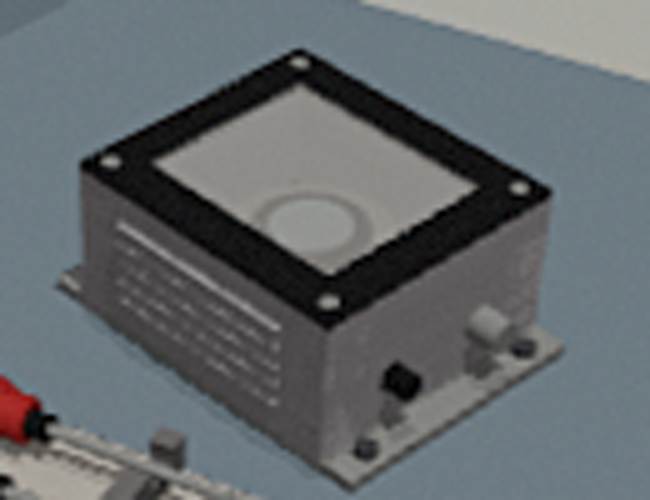

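```bash
cat > fit.py <<'E'
from h import *
from scipy.optimize import least_squares
def fit(obs,x0,label):
    # obs: list (cam, local xyz, px)
    def f(p,which=None):
        c,s=np.cos(p[2]),np.sin(p[2]);r=[]
        for n,l,px in obs:
            if which and n!=which: continue
            P=[p[0]+c*l[0]-s*l[1],p[1]+s*l[0]+c*l[1],l[2]]
            r+=list(proj(n,P)-px)
        return np.array(r)
    for w in [None,"top","scene"]:
        q=least_squares(f,x0,args=(w,),loss="soft_l1")
        print(label,w,np.round(q.x,4),"rms px",round(float(np.sqrt(np.mean(f(q.x,w)**2))),2))
        if w is None: print(np.round(f(q.x).reshape(-1,2),1).tolist())
T=lambda x,y,o=(325,190):np.array([o[0]+x/6,o[1]+y/6])-.5*(1-1/6)
S=lambda x,y,o=(105,255):np.array([o[0]+x/5,o[1]+y/5])-.4
if __name__=="__main__":
    z=.048;o=[]
    for (l,p) in [((60,-50),(488,183)),((-60,-50),(408,432)),((-60,50),(197,362)),((60,50),(275,115))]:
        o.append(("top",(l[0]/1e3,l[1]/1e3,z),T(*p)))
    for (l,p) in [((-60,50),(388,152)),((60,50),(572,362)),((60,-50),(320,535)),((-60,-50),(152,300))]:
        o.append(("scene",(l[0]/1e3,l[1]/1e3,z),S(*p)))
    for l,p,q in [((-40,70),(185,301),(441,72)),((40,70),(244,127),(572,208)),((0,-70),(524,322),(140,370))]:
        o.append(("top",(l[0]/1e3,l[1]/1e3,.095),T(*p)));o.append(("scene",(l[0]/1e3,l[1]/1e3,.095),S(*q)))
    for l,p in [((75,85),(205,65)),((75,-85),(553,182)),((-75,-85),(465,490))]:
        o.append(("top",(l[0]/1e3,l[1]/1e3,.032),T(*p)))
    fit(o,[.49,-.275,-.3],"cradle")
    o=[];a=(130,175);b=(260,110)
    for l,p in [((60,50),(228,150)),((60,-50),(445,222)),((-60,-50),(350,487)),((-60,50),(130,410)),((85,75),(195,77)),((-85,75),(55,440))]:
        o.append(("top",(l[0]/1e3,l[1]/1e3,.09),T(*p,a)))
    for l,p in [((-60,50),(302,82)),((60,50),(478,187)),((60,-50),(330,275)),((-60,-50),(153,162)),((-85,75),(300,48)),((85,75),(552,190)),((85,-75),(330,325)),((-85,-75),(82,160))]:
        o.append(("scene",(l[0]/1e3,l[1]/1e3,.09),S(*p,b)))
    fit(o,[.51,.27,-.3],"window")
E
python3 fit.py
```

```text
cradle None [ 0.4966 -0.2785 -0.329 ] rms px 0.75
[[0.2, -0.6], [0.1, 0.2], [-0.3, -0.6], [0.5, -1.5], [-0.7, -0.9], [-0.1, -1.4], [-0.1, -0.6], [-1.9, -0.3], [0.3, -0.5], [-0.2, -0.4], [0.1, -0.6], [-0.4, -0.4], [0.3, -0.6], [0.0, -0.4], [0.5, -1.9], [1.3, -0.9], [-0.4, -0.0]]
cradle top [ 0.4948 -0.2779 -0.3201] rms px 0.48
cradle scene [ 0.4979 -0.2791 -0.3367] rms px 0.48
window None [ 0.5101  0.2603 -0.3224] rms px 0.5
[[0.2, -1.1], [0.1, -0.6], [-0.2, -0.8], [0.0, -0.7], [0.1, -1.0], [-0.1, 0.4], [-0.6, 0.1], [-0.1, -0.3], [-0.3, -0.3], [-0.4, -0.2], [-0.2, -0.7], [0.2, -0.6], [-0.3, -0.5], [-0.9, -0.1]]
window top [ 0.5084  0.2603 -0.3225] rms px 0.36
window scene [ 0.5114  0.2596 -0.3255] rms px 0.29
```

```bash
cat >> h.py <<'E'
from scipy.spatial.transform import Rotation as R
CR=np.array([.4962,-.2785]);CY=-.328
def cr(x,y):
    c,s=np.cos(CY),np.sin(CY);return CR+np.array([c*x-s*y,s*x+c*y])
def st():
    s=read_state();M=R.from_quat(s["orientation"]).as_matrix()
    print("t",round(s["t"],2),"pos",np.round(s["ee_pos"],4),"x",np.round(M[:,0],3),"yaw_y deg",round(float(np.degrees(np.arctan2(M[1,1],M[0,1]))),1),"j",np.round(s["joint_positions"],2),"F",np.round(s["force"],1),"M",np.round(s["moment"],2),"op",round(s["opening"],3))
    return s,M
E
python3 - <<'E'
from h import *
st()
for n,p in dict(c1=(-.04,.07),c2=(.04,.07),c3=(0,-.07)).items(): print(n,np.round(cr(*p),4))
E
```

```text
t 1.15 pos [0.1789 0.4936 0.211 ] x [ 0.  0. -1.] yaw_y deg 70.1 j [ 1.22  0.26 -0.14  1.17  0.    1.57] F [-0.1  0.2 -0.2] M [-0.01 -0.01 -0.03] op 0.999
c1 [ 0.4809 -0.1993]
c2 [ 0.5566 -0.2251]
c3 [ 0.4736 -0.3448]
```

Call:
{"name": "step_arm", "arguments": {
  "targets": [
    [0,0.015,-0.0345,0.001,-4],
    [0,0.015,-0.0345,0.001,-4],
    [0,0.015,-0.0345,0.001,-4],
    [0,0.015,-0.0345,0.001,-4],
    [0,0.015,-0.0345,0.001,-4],
    [0,0.015,-0.0345,0.001,-4],
    [0,0.015,-0.0345,0.001,-4],
    [0,0.015,-0.0345,0.001,-4],
    [0,0.015,-0.0345,0.001,-4],
    [0,0.015,-0.0345,0.001,-4]
  ]
}}

```text
t: 1.98
ee_pos: [0.3305, 0.1426, 0.2212]
orientation: [0.361, 0.608, -0.355, 0.611]
force: [1.1, 0.4, 0.1]
opening: 0.998
```

Call:
{"name": "step_arm", "arguments": {
  "targets": [
    [0,0.015,-0.0345,0,-4],
    [0,0.015,-0.0345,0,-4],
    [0,0.015,-0.0345,0,-4],
    [0,0.015,-0.0345,0,-4],
    [0,0.015,-0.0345,0,-4],
    [0,0.015,-0.0345,0,-4],
    [0,0.015,-0.0345,0,-4],
    [0,0.015,-0.0345,0,-4],
    [0,0.015,-0.0345,0,-4],
    [0,0.0,0.0,0,0]
  ]
}}

```text
t: 2.82
ee_pos: [0.4721, -0.1921, 0.2239]
orientation: [0.544, 0.451, -0.535, 0.464]
force: [0.7, 0.5, 0.2]
opening: 1.0
```

```bash
python3 - <<'E'
from h import *
st()
save("w1",get_image("wrist"));
E
```

```text
t 2.82 pos [ 0.4721 -0.1921  0.2239] x [ 0.022 -0.007 -1.   ] yaw_y deg -9.4 j [-0.39  0.21 -0.17  1.17  0.    1.35] F [0.7 0.5 0.2] M [-0.02 -0.02  0.05] op 1.0
```

View pics/w1.png

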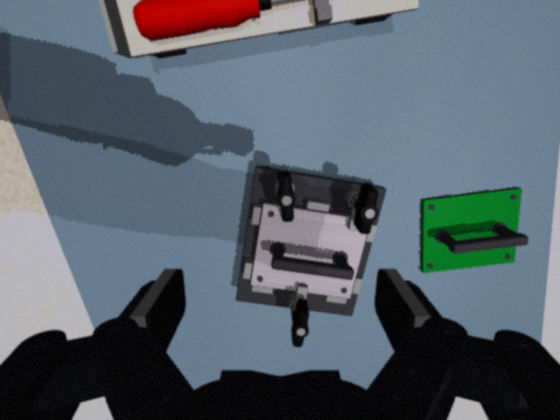

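The wrist view shows all three clamps at (287,195), (367,207) and (300,320), the plate at (310,250), and the green look-alike at (470,230). I'll refine the pose from this view.

```bash
python3 - <<'E'
from h import *
st()
save("w1c",get_image("wrist"),4,(225,150,405,350))
E
```

```text
t 2.87 pos [ 0.4704 -0.1895  0.2238] x [ 0.02  -0.004 -1.   ] yaw_y deg -9.2 j [-0.39  0.21 -0.17  1.17  0.    1.35] F [-0.1 -0.6  0.3] M [ 0.03  0.07 -0.01] op 0.995
```

View pics/w1c.png

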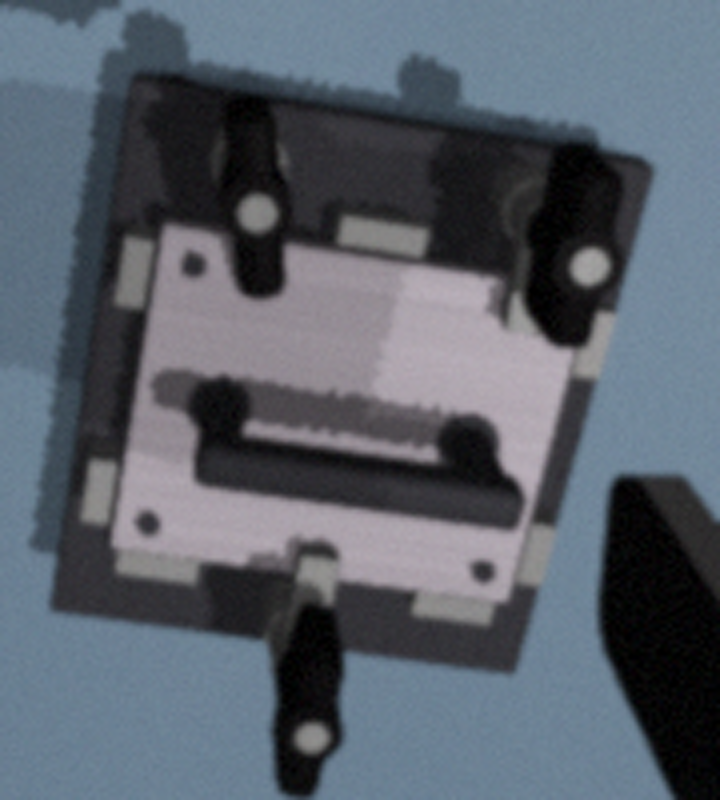

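```bash
cat > wfit.py <<'E'
from h import *
from scipy.optimize import least_squares
def wproj(P,pos,M):
    c=get_calibration("wrist");H=c["hand_eye"]
    pt=(np.asarray(P)-pos)@M
    pc=(pt-H[:3,3])@H[:3,:3]
    return np.array([c["cx"]+c["fx"]*pc[0]/pc[2],c["cy"]+c["fy"]*pc[1]/pc[2]])
def wfit(obs,x0,pos,M):
    def f(p):
        c,s=np.cos(p[2]),np.sin(p[2]);r=[]
        for l,px in obs: r+=list(wproj([p[0]+c*l[0]-s*l[1],p[1]+s*l[0]+c*l[1],l[2]],pos,M)-px)
        return np.array(r)
    q=least_squares(f,x0,loss="soft_l1");print(np.round(q.x,4));print(np.round(f(q.x).reshape(-1,2),1).tolist());return q.x
E
python3 - <<'E'
from wfit import *
s,M=st()
W=lambda x,y:np.array([225+x/4,150+y/4])-.375
o=[]
for l,p in [((-60,50,48),(162,222)),((-60,-50,48),(113,545)),((60,-50,48),(510,603)),((-75,85,32),(133,73)),((75,85,32),(652,163)),((-75,-85,32),(52,608)),((75,-85,32),(515,670)),((-40,70,95),(257,213)),((40,70,95),(590,266)),((0,-70,95),(313,738))]:
    o.append((np.array(l)/1e3,W(*p)))
wfit(o,[.496,-.2785,-.33],s["ee_pos"],M)
E
```

```text
t 2.92 pos [ 0.4691 -0.1874  0.2237] x [ 0.018 -0.002 -1.   ] yaw_y deg -9.1 j [-0.38  0.21 -0.18  1.17  0.    1.35] F [-0.3  0.8 -0.2] M [ 0.07  0.01 -0.  ] op 0.998
[ 0.4956 -0.2752 -0.3267]
[[0.2, -0.2], [-0.9, 0.5], [-0.1, 0.1], [-0.8, 0.4], [2.1, -0.1], [-0.9, 1.2], [0.8, 1.8], [0.0, -0.9], [0.4, -0.8], [-0.1, -0.2]]
```

Call:
{"name": "step_arm", "arguments": {
  "targets": [
    [0,0.006,-0.006,0,1],
    [0,0.006,-0.006,0,0],
    [0,0,0,-0.03,0],
    [0,0,0,-0.03,0],
    [0,0,0,-0.03,0],
    [0,0,0,-0.02,0],
    [0,0,0,0,0]
  ]
}}

```text
t: 3.5
ee_pos: [0.4846, -0.1949, 0.114]
orientation: [0.536, 0.461, -0.524, 0.475]
force: [0.2, 0.3, -0.7]
opening: 1.003
```

```bash
python3 - <<'E'
from h import *
st();save("w2",get_image("wrist"));st()
E
```

```text
t 3.5 pos [ 0.4846 -0.1949  0.114 ] x [ 0.027 -0.004 -1.   ] yaw_y deg -7.1 j [-0.39  0.3  -0.35  0.9   0.01  1.31] F [ 0.2  0.3 -0.7] M [ 0.06  0.03 -0.03] op 1.003
t 3.55 pos [ 0.4852 -0.1951  0.1156] x [ 0.028 -0.004 -1.   ] yaw_y deg -7.1 j [-0.39  0.3  -0.35  0.9   0.01  1.31] F [-0.2  0.6  0.2] M [ 0.07  0.01 -0.02] op 1.002
```

View pics/w2.png

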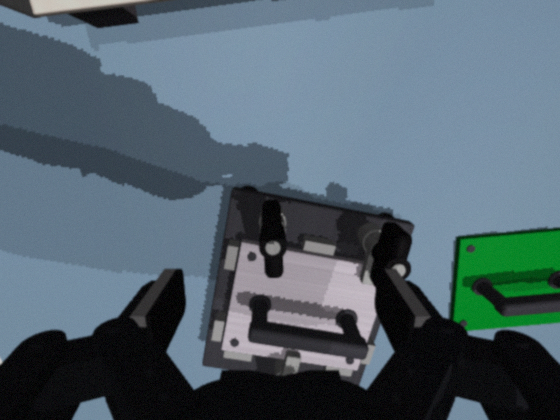

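The wrist view shows clamp 1 at (272,245) between the fingers and clamp 2 just inside the right finger at (395,255).

Call:
{"name": "step_arm", "arguments": {
  "targets": [
    [0,-0.002,-0.002,-0.012,0],
    [0,-0.002,-0.002,-0.012,0],
    [0,0,0,-0.012,0],
    [0,0,0,-0.008,0],
    [0,0,0,-0.003,0],
    [0,0,0,0,0]
  ]
}}

```text
t: 4.05
ee_pos: [0.4886, -0.1985, 0.0765]
orientation: [0.537, 0.458, -0.519, 0.482]
force: [0.1, -0.3, 0.5]
opening: 0.997
```

```bash
python3 - <<'E'
from h import *
st();save("s2",get_image("scene"),5,(100,200,250,320));st()
E
```

```text
t 4.05 pos [ 0.4886 -0.1985  0.0765] x [ 0.041 -0.009 -0.999] yaw_y deg -6.7 j [-0.39  0.33 -0.42  0.78  0.01  1.3 ] F [ 0.1 -0.3  0.5] M [-0.05  0.08  0.06] op 0.997
t 4.1 pos [ 0.489  -0.1987  0.0769] x [ 0.042 -0.01  -0.999] yaw_y deg -6.7 j [-0.39  0.33 -0.42  0.78  0.01  1.3 ] F [ 0.7 -0.7 -0. ] M [-0.02  0.05 -0.02] op 0.998
```

View pics/s2.png

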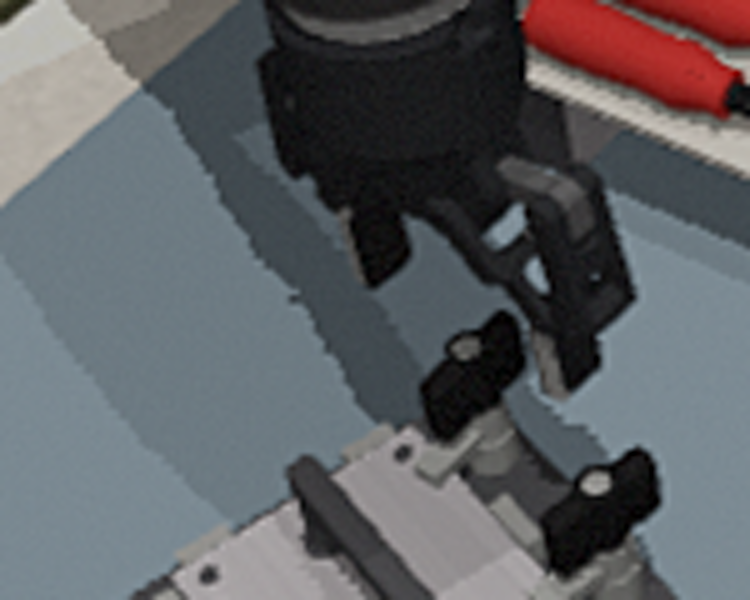

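Call:
{"name": "step_arm", "arguments": {
  "targets": [
    [0,-0.005,0,0,0],
    [0,-0.004,0,-0.006,0],
    [0,-0.002,0,-0.006,0],
    [0,-0.001,0,-0.002,0],
    [0,0,0,0,0],
    [0,0,0,0,0]
  ]
}}

```text
t: 4.6
ee_pos: [0.4774, -0.1993, 0.0645]
orientation: [0.538, 0.456, -0.518, 0.484]
force: [-0.2, 0.7, -0.1]
opening: 1.002
```

```bash
python3 - <<'E'
from h import *
st()
E
```

```text
t 4.6 pos [ 0.4774 -0.1993  0.0645] x [ 0.046 -0.011 -0.999] yaw_y deg -6.6 j [-0.4   0.32 -0.46  0.74  0.01  1.29] F [-0.2  0.7 -0.1] M [ 0.    0.06 -0.04] op 1.002
```

Call:
{"name": "step_arm", "arguments": {
  "targets": [
    [0.5,0.003,0,0,0],
    [1,0,0,0,0],
    [1,0,0,0,0],
    [1,0,0,0,0],
    [1,0,0,0,0],
    [1,0,0,0,0]
  ],
  "force": 30
}}

```text
t: 5.1
ee_pos: [0.4814, -0.1995, 0.0647]
orientation: [0.538, 0.456, -0.518, 0.484]
force: [-1.3, -0.3, 1.0]
opening: 0.146
```

```bash
python3 - <<'E'
from h import *
st();save("s3",get_image("scene"),5,(100,200,250,320));st()
E
```

```text
t 5.1 pos [ 0.4814 -0.1995  0.0647] x [ 0.047 -0.012 -0.999] yaw_y deg -6.6 j [-0.4   0.33 -0.45  0.74  0.01  1.29] F [-1.3 -0.3  1. ] M [0.11 0.68 0.1 ] op 0.146
t 5.15 pos [ 0.4812 -0.1995  0.0648] x [ 0.047 -0.012 -0.999] yaw_y deg -6.6 j [-0.4   0.33 -0.45  0.74  0.01  1.29] F [-0.  -0.2 -0.3] M [0.01 0.14 0.05] op 0.129
```

View pics/s3.png

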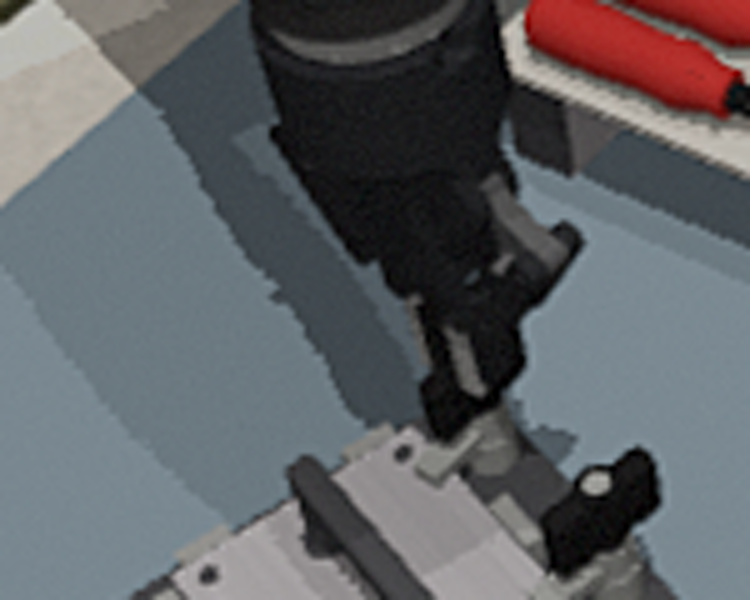

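Wing 1 is gripped: the opening of 0.13 matches a 12 mm wing. Now I'll turn it.

Call:
{"name": "step_arm", "arguments": {
  "targets": [
    [1,0,0,0,6],
    [1,0,0,0,6],
    [1,0,0,0,6],
    [1,0,0,0,6],
    [1,0,0,0,6],
    [1,0,0,0,6]
  ]
}}

```text
t: 5.65
ee_pos: [0.4816, -0.1987, 0.0648]
orientation: [0.363, 0.605, -0.334, 0.625]
force: [-0.3, 0.6, 0.1]
opening: 0.125
```

```bash
python3 - <<'E'
from h import *
st()
E
```

```text
t 5.65 pos [ 0.4816 -0.1987  0.0648] x [ 0.045  0.021 -0.999] yaw_y deg 30.9 j [-0.42  0.34 -0.44  0.76  0.04  0.62] F [-0.3  0.6  0.1] M [ 0.05  0.06 -0.1 ] op 0.125
```

Call:
{"name": "step_arm", "arguments": {
  "targets": [
    [1,0,0,0,6],
    [1,0,0,0,6],
    [1,0,0,0,6],
    [1,0,0,0,6],
    [1,0,0,0,6],
    [1,0,0,0,3],
    [1,0,0,0,3]
  ]
}}

```text
t: 6.23
ee_pos: [0.4815, -0.1978, 0.0649]
orientation: [0.148, 0.69, -0.113, 0.699]
force: [-0.6, 1.2, 0.9]
opening: 0.133
```

```bash
python3 - <<'E'
from h import *
st();save("s4",get_image("scene"),5,(100,200,250,320));st()
E
```

```text
t 6.23 pos [ 0.4815 -0.1978  0.0649] x [ 0.022  0.046 -0.999] yaw_y deg 68.7 j [-0.42  0.36 -0.41  0.81  0.05 -0.05] F [-0.6  1.2  0.9] M [ 0.05  0.19 -0.92] op 0.133
t 6.28 pos [ 0.4816 -0.1978  0.0649] x [ 0.022  0.046 -0.999] yaw_y deg 68.8 j [-0.42  0.36 -0.41  0.81  0.05 -0.05] F [-0.1 -0.5  0.9] M [ 0.06  0.14 -0.86] op 0.126
```

View pics/s4.png

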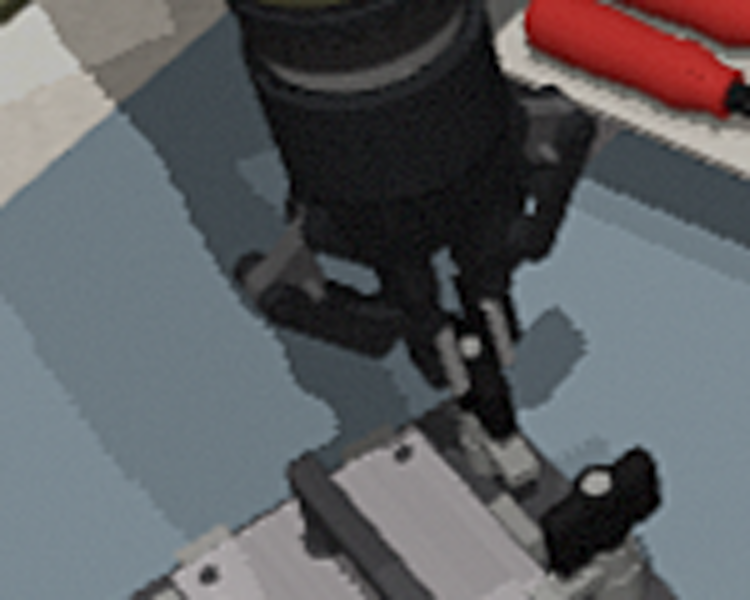

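Call:
{"name": "step_arm", "arguments": {
  "targets": [
    [0.4,0,0,0,0],
    [0.4,0,0,0,0],
    [0.4,0,0,0,0],
    [0.4,0,0,0.015,0],
    [0.4,0,0,0.015,0],
    [0.4,0,0,0.015,0],
    [0.4,0,0,0.015,0],
    [0.4,0,0,0,0],
    [0.4,0,0,0,0]
  ]
}}

```text
t: 7.03
ee_pos: [0.4799, -0.1971, 0.1257]
orientation: [0.149, 0.691, -0.114, 0.698]
force: [-0.2, 0.3, -0.0]
opening: 0.601
```

```bash
python3 - <<'E'
from h import *
st()
E
```

```text
t 7.03 pos [ 0.4799 -0.1971  0.1257] x [ 0.02   0.047 -0.999] yaw_y deg 68.5 j [-0.42  0.3  -0.31  0.96  0.05 -0.05] F [-0.2  0.3 -0. ] M [ 0.02  0.03 -0.  ] op 0.601
```

Call:
{"name": "step_arm", "arguments": {
  "targets": [
    [0.3,0.0085,-0.0035,0,-7],
    [0.3,0.0085,-0.0035,0,-7],
    [0.3,0.0085,-0.0035,0,-7],
    [0.3,0.0085,-0.0035,0,-7],
    [0.3,0.0085,-0.0035,0,-7],
    [0.2,0.0085,-0.0035,0,-7],
    [0,0.0085,-0.0035,0,-7],
    [0,0.0085,-0.0035,0,-7],
    [0,0.0085,0,0,-7],
    [0,0,0,0,-7]
  ]
}}

```text
t: 7.87
ee_pos: [0.5536, -0.224, 0.114]
orientation: [0.527, 0.477, -0.501, 0.494]
force: [0.5, 0.3, -1.0]
opening: 1.001
```

```bash
python3 - <<'E'
from h import *
st()
E
```

```text
t 7.87 pos [ 0.5536 -0.224   0.114 ] x [ 0.044  0.007 -0.999] yaw_y deg -3.3 j [-0.4   0.41 -0.18  0.95  0.02  1.23] F [ 0.5  0.3 -1. ] M [-0.02  0.01 -0.01] op 1.001
```

Call:
{"name": "step_arm", "arguments": {
  "targets": [
    [0,0,0,0.04,-4],
    [0,0,0,0.04,-4],
    [0,0,0,0,0],
    [0,0,0,0,0]
  ]
}}

```text
t: 8.2
ee_pos: [0.5479, -0.2211, 0.1871]
orientation: [0.559, 0.441, -0.539, 0.449]
force: [-0.2, -0.7, -0.5]
opening: 0.997
```

```bash
python3 - <<'E'
from h import *
st()
E
```

```text
t 8.2 pos [ 0.5479 -0.2211  0.1871] x [ 0.029  0.008 -1.   ] yaw_y deg -11.9 j [-0.39  0.36 -0.05  1.13  0.02  1.38] F [-0.2 -0.7 -0.5] M [-0.05  0.06 -0.01] op 0.997
```

Call:
{"name": "step_arm", "arguments": {
  "targets": [
    [0,0.004,-0.002,-0.035,0],
    [0,0,-0.001,-0.035,0],
    [0,0,0,-0.02,0],
    [0,0,0,-0.01,0],
    [0,0,0,0,0]
  ]
}}

```text
t: 8.62
ee_pos: [0.5515, -0.224, 0.0802]
orientation: [0.559, 0.441, -0.538, 0.451]
force: [-1.0, 0.6, 0.7]
opening: 0.999
```

```bash
python3 - <<'E'
from h import *
st();save("s5",get_image("scene"),5,(100,210,250,330));st()
E
```

```text
t 8.62 pos [ 0.5515 -0.224   0.0802] x [ 0.031  0.007 -0.999] yaw_y deg -11.8 j [-0.4   0.44 -0.22  0.88  0.02  1.38] F [-1.   0.6  0.7] M [-0.01  0.08  0.07] op 0.999
t 8.67 pos [ 0.5515 -0.224   0.0808] x [ 0.031  0.008 -0.999] yaw_y deg -11.8 j [-0.4   0.44 -0.22  0.88  0.02  1.38] F [-0.  -0.5 -0. ] M [-0.07  0.08  0.02] op 1.002
```

View pics/s5.png

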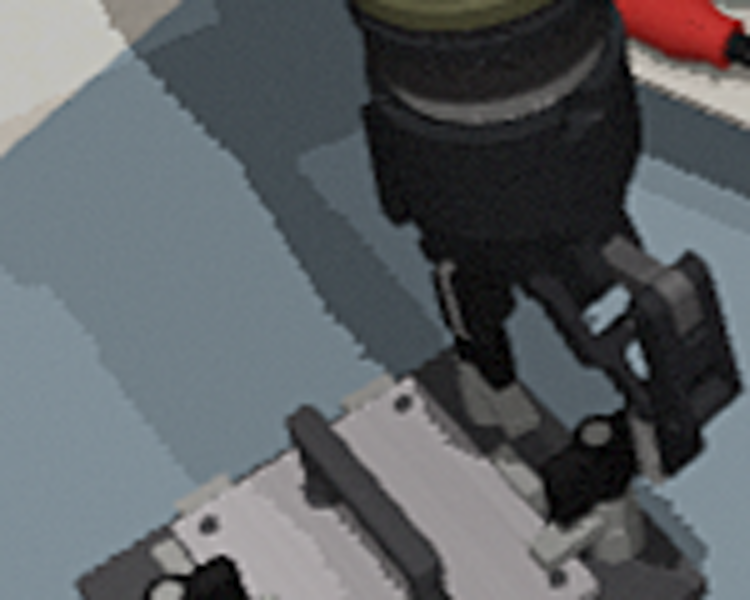

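Clamp 1's opened wing now reaches toward the inner finger, so I'll narrow the jaws before going lower.

Call:
{"name": "step_arm", "arguments": {
  "targets": [
    [0.4,0.003,-0.001,0.003,0],
    [0.4,0.002,0,0,0],
    [0.4,0,0,0,0],
    [0.4,0,0,-0.006,0],
    [0.4,0,0,-0.008,0],
    [0.4,0,0,-0.004,0],
    [0.4,0,0,0,0]
  ]
}}

```text
t: 9.25
ee_pos: [0.5601, -0.2263, 0.0678]
orientation: [0.56, 0.439, -0.537, 0.453]
force: [0.3, 0.4, 0.6]
opening: 0.601
```

```bash
python3 - <<'E'
from h import *
st()
E
```

```text
t 9.25 pos [ 0.5601 -0.2263  0.0678] x [ 0.038  0.005 -0.999] yaw_y deg -11.7 j [-0.39  0.46 -0.23  0.85  0.02  1.38] F [0.3 0.4 0.6] M [ 0.05  0.07 -0.02] op 0.601
```

Call:
{"name": "step_arm", "arguments": {
  "targets": [
    [0.6,-0.004,0.001,-0.002,0],
    [1,0,0,0,0],
    [1,0,0,0,0],
    [1,0,0,0,0],
    [1,0,0,0,0]
  ]
}}

```text
t: 9.67
ee_pos: [0.5565, -0.2255, 0.0655]
orientation: [0.56, 0.439, -0.537, 0.454]
force: [-0.0, 1.0, -1.9]
opening: 0.13
```

```bash
python3 - <<'E'
from h import *
st();save("s6",get_image("scene"),5,(100,210,250,330));st()
E
```

```text
t 9.67 pos [ 0.5565 -0.2255  0.0655] x [ 0.039  0.004 -0.999] yaw_y deg -11.8 j [-0.4   0.46 -0.24  0.84  0.02  1.38] F [-0.   1.  -1.9] M [ 0.05  0.08 -0.09] op 0.13
t 9.72 pos [ 0.5564 -0.2255  0.0655] x [ 0.039  0.004 -0.999] yaw_y deg -11.8 j [-0.4   0.46 -0.24  0.84  0.02  1.38] F [ 1.5  0.6 -1.8] M [-0.07 -0.21 -0.08] op 0.13
```

View pics/s6.png

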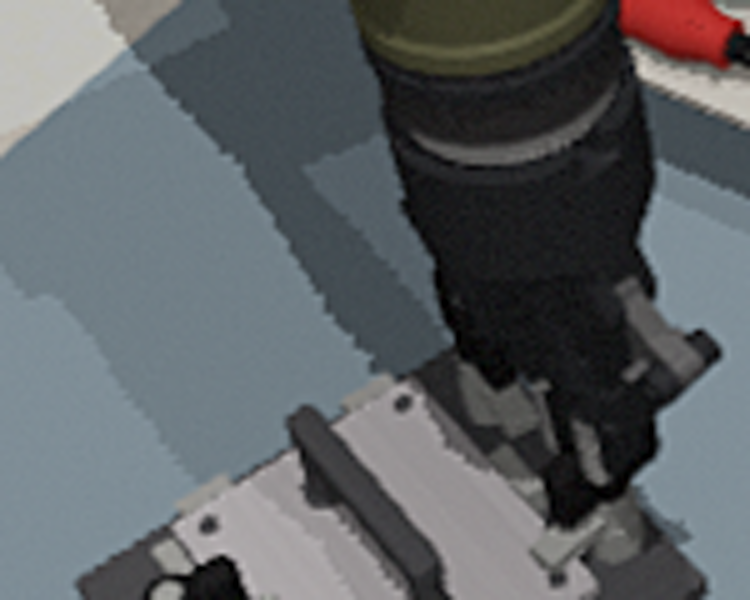

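Call:
{"name": "step_arm", "arguments": {
  "targets": [
    [1,0,0,0,6.5],
    [1,0,0,0,6.5],
    [1,0,0,0,6.5],
    [1,0,0,0,6.5],
    [1,0,0,0,6.5],
    [1,0,0,0,6.5],
    [1,0,0,0,6.5],
    [1,0,0,0,6.5]
  ]
}}

```text
t: 10.38
ee_pos: [0.557, -0.2245, 0.0655]
orientation: [0.299, 0.646, -0.269, 0.649]
force: [1.0, 1.5, -1.6]
opening: 0.128
```

```bash
python3 - <<'E'
from h import *
st()
E
```

```text
t 10.38 pos [ 0.557  -0.2245  0.0655] x [ 0.02   0.037 -0.999] yaw_y deg 42.6 j [-0.41  0.48 -0.2   0.89  0.04  0.42] F [ 1.   1.5 -1.6] M [-0.07 -0.15 -0.12] op 0.128
```

Call:
{"name": "step_arm", "arguments": {
  "targets": [
    [1,0,0,0,6.5],
    [1,0,0,0,6.5],
    [1,0,0,0,5],
    [1,0,0,0,4],
    [1,0,0,0,4]
  ]
}}

```text
t: 10.8
ee_pos: [0.5569, -0.224, 0.0656]
orientation: [0.138, 0.699, -0.108, 0.693]
force: [-0.4, 0.1, -0.4]
opening: 0.127
```

```bash
python3 - <<'E'
from h import *
st()
E
```

```text
t 10.8 pos [ 0.5569 -0.224   0.0656] x [-0.     0.043 -0.999] yaw_y deg 70.0 j [-0.4   0.49 -0.18  0.92  0.04 -0.06] F [-0.4  0.1 -0.4] M [-0.08 -0.12 -0.99] op 0.127
```

Clamp 2 is at its stop (Mz about −1 N m). I'll release it and go to clamp 3.

Call:
{"name": "step_arm", "arguments": {
  "targets": [
    [0.5,0,0,0,0],
    [0.5,0,0,0,0],
    [0.5,0,0,0,0],
    [0.5,0,0,0.03,0],
    [0.5,0,0,0.03,-4],
    [0.5,-0.008,-0.012,0.01,-7],
    [0.5,-0.008,-0.012,0,-7],
    [0.5,-0.008,-0.012,0,-7],
    [0.5,-0.008,-0.012,0,-7],
    [0.5,-0.008,-0.012,0,-7]
  ]
}}

```text
t: 11.63
ee_pos: [0.5145, -0.2826, 0.1391]
orientation: [0.372, 0.609, -0.338, 0.613]
force: [-0.2, -0.4, -0.1]
opening: 0.5
```

Call:
{"name": "step_arm", "arguments": {
  "targets": [
    [0.3,-0.008,-0.012,0,-7],
    [0.3,-0.008,-0.012,0,-7],
    [0.3,-0.008,-0.012,0,-7],
    [0.3,-0.008,-0.012,0,-7],
    [0.3,-0.008,-0.012,0,-7],
    [0.3,0,0,0,-7],
    [0.3,0,0,0,-7],
    [0.3,0,0,0,0]
  ]
}}

```text
t: 12.3
ee_pos: [0.468, -0.3476, 0.1405]
orientation: [0.596, 0.393, -0.568, 0.41]
force: [0.4, -0.3, -0.1]
opening: 0.699
```

```bash
python3 - <<'E'
from h import *
st();save("s7",get_image("scene"),5,(60,210,210,330));st()
E
```

```text
t 12.3 pos [ 0.468  -0.3476  0.1405] x [ 0.047  0.002 -0.999] yaw_y deg -20.8 j [-0.66  0.37 -0.17  1.    0.03  1.28] F [ 0.4 -0.3 -0.1] M [-0.01  0.07 -0.02] op 0.699
t 12.35 pos [ 0.4681 -0.3475  0.1405] x [ 0.047  0.002 -0.999] yaw_y deg -20.5 j [-0.66  0.37 -0.17  1.    0.03  1.27] F [ 0.4 -0.2  0.2] M [ 0.02  0.1  -0.02] op 0.698
```

View pics/s7.png

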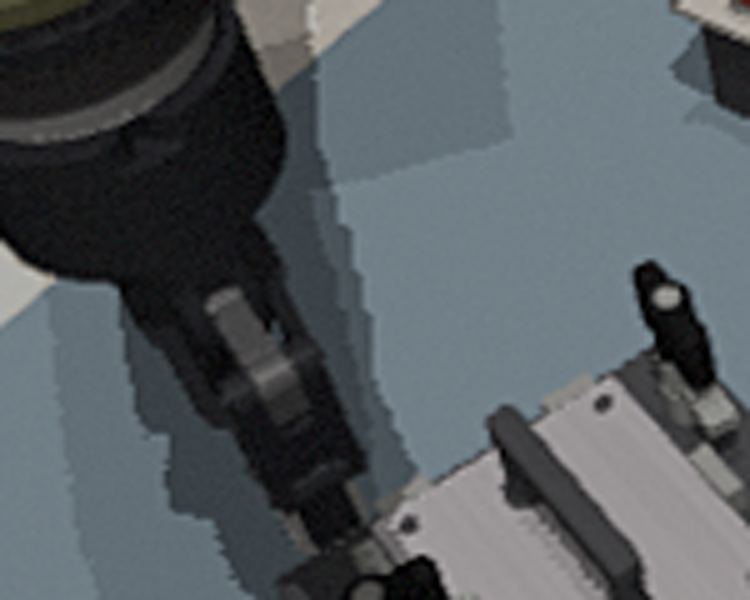

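Call:
{"name": "step_arm", "arguments": {
  "targets": [
    [0.3,0.003,0.002,-0.025,5],
    [0.3,0,0,-0.025,0],
    [0.3,0,0,-0.015,0],
    [0.3,0,0,-0.005,0],
    [0.3,0,0,0,0]
  ]
}}

```text
t: 12.77
ee_pos: [0.473, -0.3457, 0.0706]
orientation: [0.574, 0.423, -0.544, 0.443]
force: [0.4, 0.9, 0.8]
opening: 0.698
```

```bash
python3 - <<'E'
from h import *
st();save("s8",get_image("scene"),5,(60,260,210,380));st()
E
```

```text
t 12.77 pos [ 0.473  -0.3457  0.0706] x [ 0.051  0.004 -0.999] yaw_y deg -14.5 j [-0.65  0.43 -0.28  0.83  0.03  1.17] F [0.4 0.9 0.8] M [-0.01  0.05  0.  ] op 0.698
t 12.82 pos [ 0.4731 -0.3458  0.0711] x [ 0.051  0.004 -0.999] yaw_y deg -14.5 j [-0.65  0.43 -0.28  0.83  0.03  1.17] F [-1.   0.6 -0.2] M [-0.01  0.09  0.02] op 0.701
```

View pics/s8.png

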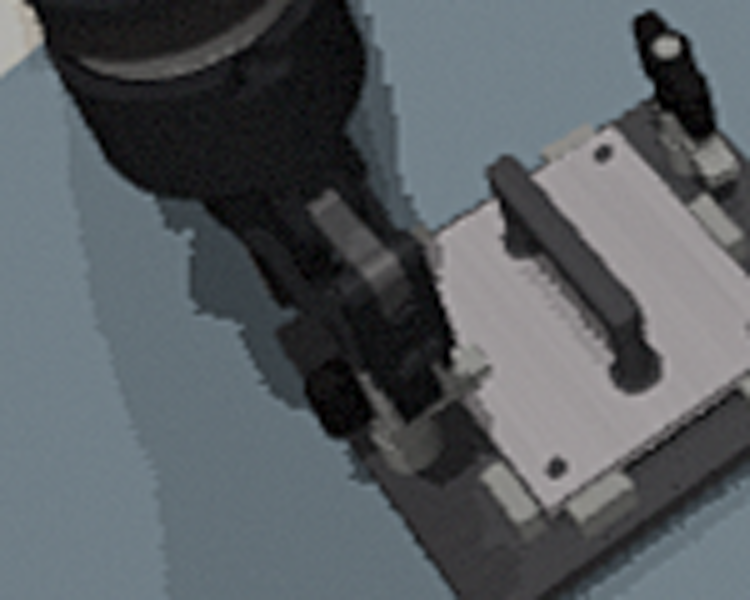

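Clamp 3's wing sits between the fingers at crop (340,400). I'll close and turn it.

Call:
{"name": "step_arm", "arguments": {
  "targets": [
    [0.5,0,0,-0.006,0],
    [1,0,0,0,0],
    [1,0,0,0,0],
    [1,0,0,0,0],
    [1,0,0,0,0],
    [1,0,0,0,6.5],
    [1,0,0,0,6.5],
    [1,0,0,0,6.5]
  ]
}}

```text
t: 13.48
ee_pos: [0.4739, -0.3463, 0.0675]
orientation: [0.49, 0.516, -0.457, 0.533]
force: [0.6, 0.2, -3.3]
opening: 0.126
```

```bash
python3 - <<'E'
from h import *
st()
E
```

```text
t 13.48 pos [ 0.4739 -0.3463  0.0675] x [ 0.05   0.019 -0.999] yaw_y deg 5.8 j [-0.66  0.44 -0.27  0.84  0.05  0.81] F [ 0.6  0.2 -3.3] M [ 0.02 -0.06 -0.16] op 0.126
```

Call:
{"name": "step_arm", "arguments": {
  "targets": [
    [1,0,0,0,6.5],
    [1,0,0,0,6.5],
    [1,0,0,0,6.5],
    [1,0,0,0,6.5],
    [1,0,0,0,6.5],
    [1,0,0,0,6.5],
    [1,0,0,0,6.5],
    [1,0,0,0,6.5],
    [1,0,0,0,6.5]
  ]
}}

```text
t: 14.23
ee_pos: [0.4753, -0.3438, 0.0675]
orientation: [0.16, 0.695, -0.117, 0.691]
force: [-1.0, 1.0, -1.7]
opening: 0.123
```

```bash
python3 - <<'E'
from h import *
st()
E
```

```text
t 14.23 pos [ 0.4753 -0.3438  0.0675] x [ 0.008  0.061 -0.998] yaw_y deg 67.3 j [-0.66  0.48 -0.19  0.93  0.05 -0.26] F [-1.   1.  -1.7] M [ 0.    0.21 -0.55] op 0.123
```

Call:
{"name": "step_arm", "arguments": {
  "targets": [
    [1,0,0,0,4],
    [1,0,0,0,4],
    [1,0,0,0,2]
  ]
}}

```text
t: 14.48
ee_pos: [0.475, -0.3438, 0.0677]
orientation: [0.099, 0.706, -0.055, 0.699]
force: [-0.1, -0.1, -2.2]
opening: 0.122
```

```bash
python3 - <<'E'
from h import *
st()
E
```

```text
t 14.48 pos [ 0.475  -0.3438  0.0677] x [-0.004  0.062 -0.998] yaw_y deg 77.4 j [-0.65  0.49 -0.18  0.94  0.05 -0.44] F [-0.1 -0.1 -2.2] M [ 0.    0.03 -1.82] op 0.122
```

Call:
{"name": "step_arm", "arguments": {
  "targets": [
    [0.5,0,0,0,0],
    [0.5,0,0,0,0],
    [0.5,0,0,0,0],
    [0.5,0,0,0.03,0],
    [0.5,0,0,0.03,0],
    [0.5,0,0,0.02,0],
    [0.5,0,0,0,0]
  ]
}}

```text
t: 15.07
ee_pos: [0.4753, -0.3436, 0.1508]
orientation: [0.099, 0.706, -0.055, 0.699]
force: [0.1, -0.5, 0.2]
opening: 0.502
```

```bash
python3 - <<'E'
from h import *
st();
save("s9",get_image("scene"),5,(100,250,250,370));save("t9",get_image("top"),6,(325,190,435,285))
E
```

```text
t 15.07 pos [ 0.4753 -0.3436  0.1508] x [-0.003  0.062 -0.998] yaw_y deg 77.4 j [-0.65  0.43 -0.05  1.13  0.05 -0.44] F [ 0.1 -0.5  0.2] M [-0.1  -0.01 -0.06] op 0.502
```

View pics/s9.png

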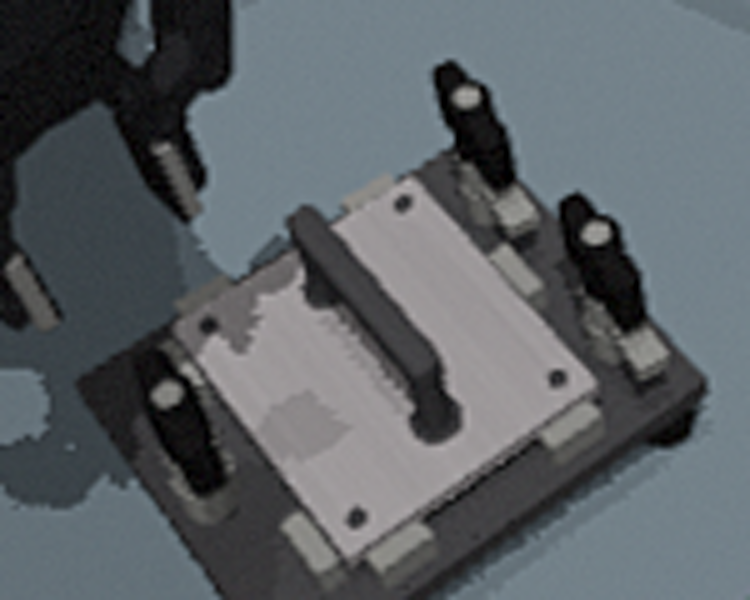

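View pics/t9.png

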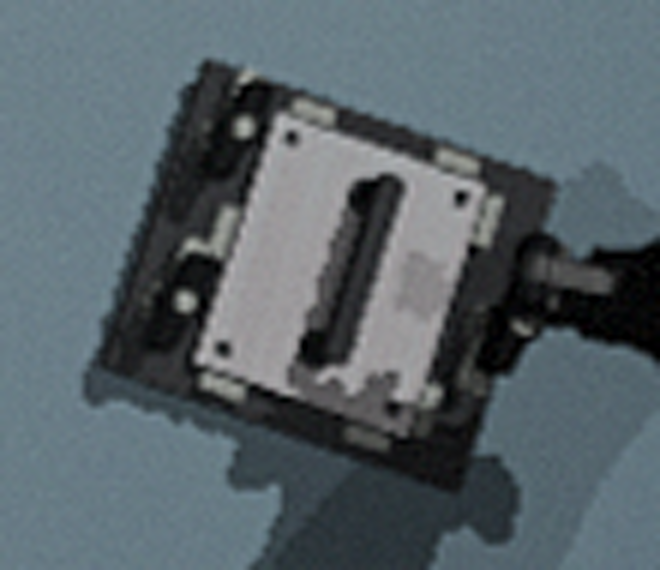

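All three wings lie parallel to the plate edges, and the plate is unmoved. The tool has picked up about 0.06 rad of tilt. Rotating so the tilt lies radially and then rising fast should work it off before I take the handle.

Call:
{"name": "step_arm", "arguments": {
  "targets": [
    [0.3,0.002,0.007,0,-7],
    [0.3,0.002,0.007,0,-7],
    [0.3,0.002,0.007,0,-7],
    [0.3,0.002,0.007,0,-7],
    [0.3,0.002,0.007,0,-7],
    [0.3,0.002,0.007,0,-7],
    [0.3,0.002,0.007,0,-7],
    [0.3,0.002,0.007,0,-7],
    [0.3,0.002,0.007,0,-7],
    [0.3,0,0,0,-7]
  ]
}}

```text
t: 16.0
ee_pos: [0.4847, -0.2721, 0.131]
orientation: [0.498, 0.522, -0.451, 0.526]
force: [-0.9, -0.1, 0.6]
opening: 0.698
```

Call:
{"name": "step_arm", "arguments": {
  "targets": [
    [0.3,0,0,0,-7],
    [0.3,0,0,0,-7],
    [0.3,0,0,0.04,-7],
    [0.3,0,0,0.04,-7],
    [0.3,0,0,0.04,0],
    [0.3,0,0,0.04,0]
  ]
}}

```text
t: 16.5
ee_pos: [0.4692, -0.2615, 0.2729]
orientation: [0.607, 0.396, -0.573, 0.382]
force: [0.8, -0.3, -1.3]
opening: 0.703
```

```bash
python3 - <<'E'
from h import *
st();
E
```

```text
t 16.5 pos [ 0.4692 -0.2615  0.2729] x [ 0.029  0.042 -0.999] yaw_y deg -23.3 j [-0.54  0.26  0.02  1.33  0.05  1.44] F [ 0.8 -0.3 -1.3] M [-0.06  0.06 -0.02] op 0.703
```

Call:
{"name": "step_arm", "arguments": {
  "targets": [
    [0.3,0.002,-0.001,0,7],
    [0.3,0.002,-0.001,0,7],
    [0.3,0.002,-0.001,0,7],
    [0.3,0.002,-0.001,0,7],
    [0.3,0.002,-0.001,0,7],
    [0.3,0.002,-0.001,0,7],
    [0.3,0.002,-0.001,0,7],
    [0.3,0.002,-0.001,0,7],
    [0.3,0.002,-0.001,0,7],
    [0.3,0.002,-0.001,0,7]
  ]
}}

```text
t: 17.33
ee_pos: [0.4895, -0.2716, 0.2685]
orientation: [0.263, 0.679, -0.238, 0.643]
force: [-0.1, -0.3, -0.7]
opening: 0.701
```

Call:
{"name": "step_arm", "arguments": {
  "targets": [
    [0.3,0.002,-0.001,-0.03,7],
    [0.3,0.002,-0.001,-0.03,7],
    [0.3,0.002,-0.001,-0.03,7],
    [0.3,0.002,-0.001,-0.02,2],
    [0.3,0,0,0,0]
  ]
}}

```text
t: 17.75
ee_pos: [0.4963, -0.2745, 0.1477]
orientation: [0.119, 0.72, -0.099, 0.676]
force: [0.4, -0.0, -0.5]
opening: 0.7
```

```bash
python3 - <<'E'
from h import *
st();save("w10",get_image("wrist"));save("s10",get_image("scene"),4,(80,200,260,350));st()
E
```

```text
t 17.75 pos [ 0.4963 -0.2745  0.1477] x [-0.057  0.038 -0.998] yaw_y deg 72.3 j [-0.51  0.42 -0.07  1.15  0.01 -0.2 ] F [ 0.4 -0.  -0.5] M [-0.01 -0.   -0.06] op 0.7
t 17.85 pos [ 0.4976 -0.2753  0.1514] x [-0.054  0.036 -0.998] yaw_y deg 72.2 j [-0.51  0.41 -0.07  1.15  0.01 -0.2 ] F [-0.4  0.4 -0.1] M [-0.04 -0.07 -0.  ] op 0.699
```

View pics/w10.png

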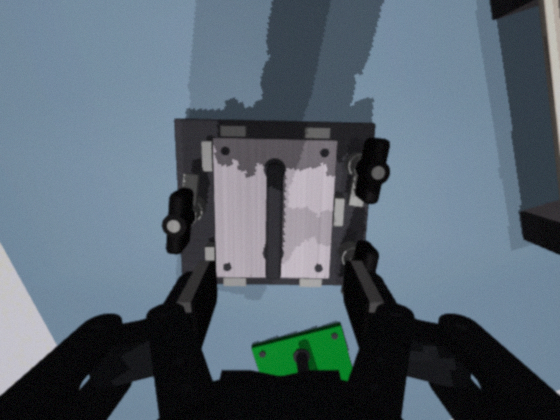

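View pics/s10.png

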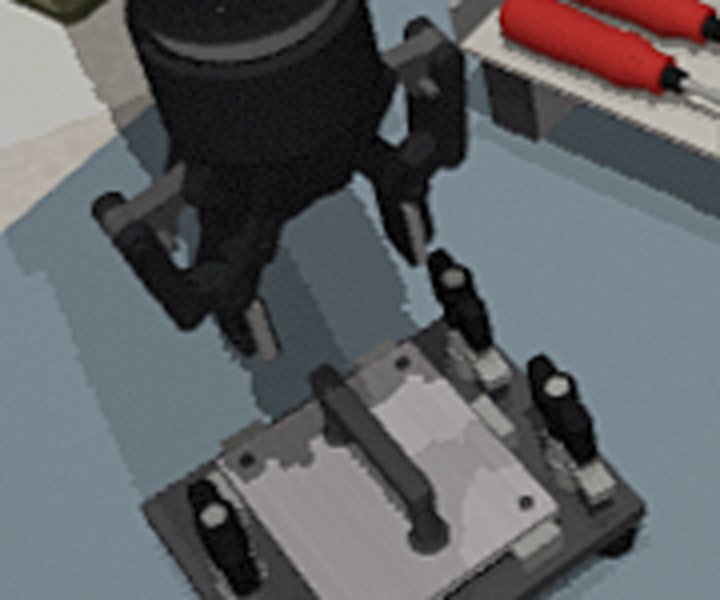

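The wrist view shows the jaws straddling the bar at (273,220), with the jaw midpoint at about 280. The tilt is now −0.065 rad radial, and a slow descent should cut it.

Call:
{"name": "step_arm", "arguments": {
  "targets": [
    [0.3,-0.001,-0.001,-0.01,-1],
    [0.3,0,0,-0.01,0],
    [0.3,0,0,-0.01,0],
    [0.3,0,0,-0.01,0],
    [0.3,0,0,-0.01,0],
    [0.3,0,0,-0.01,0],
    [0.3,0,0,0,0]
  ]
}}

```text
t: 18.43
ee_pos: [0.5003, -0.2793, 0.0926]
orientation: [0.126, 0.713, -0.11, 0.681]
force: [-0.5, -0.0, 0.6]
opening: 0.703
```

```bash
python3 - <<'E'
from h import *
st();save("s11",get_image("scene"),4,(80,200,260,350));st()
E
```

```text
t 18.43 pos [ 0.5003 -0.2793  0.0926] x [-0.041  0.031 -0.999] yaw_y deg 70.8 j [-0.51  0.45 -0.17  1.    0.01 -0.18] F [-0.5 -0.   0.6] M [-0.04 -0.06 -0.  ] op 0.703
t 18.48 pos [ 0.5007 -0.2795  0.0936] x [-0.04   0.03  -0.999] yaw_y deg 70.8 j [-0.51  0.45 -0.17  1.    0.01 -0.18] F [-0.4  0.  -0. ] M [-0.07 -0.06 -0.07] op 0.702
```

View pics/s11.png

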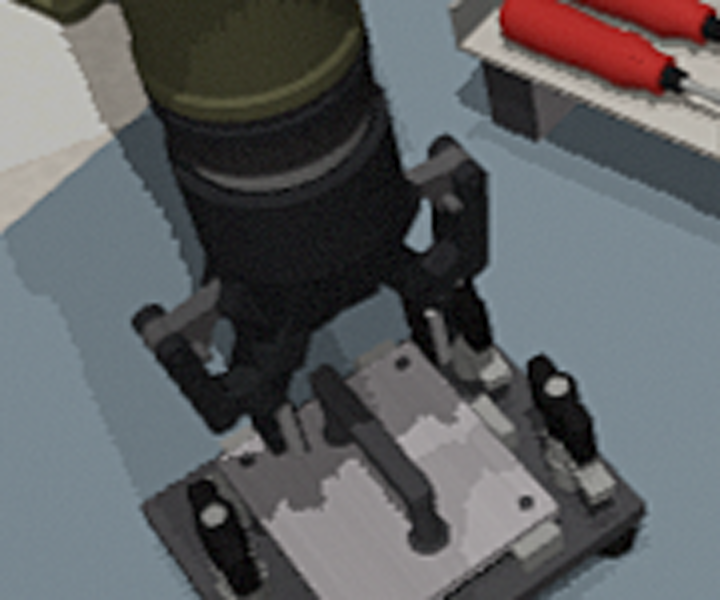

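Call:
{"name": "step_arm", "arguments": {
  "targets": [
    [0.5,-0.002,0.001,0,0],
    [0.5,-0.001,0,-0.004,0],
    [0.5,-0.001,0,-0.008,0],
    [0.5,-0.001,0,-0.008,0],
    [0.5,0,0,-0.008,0],
    [0.5,0,0,-0.004,0],
    [0.5,0,0,0,0]
  ]
}}

```text
t: 19.07
ee_pos: [0.497, -0.2796, 0.0612]
orientation: [0.126, 0.711, -0.111, 0.683]
force: [0.0, 0.8, 0.3]
opening: 0.498
```

```bash
python3 - <<'E'
from h import *
st();save("s12",get_image("scene"),4,(80,200,260,350));st()
E
```

```text
t 19.07 pos [ 0.497  -0.2796  0.0612] x [-0.035  0.027 -0.999] yaw_y deg 70.7 j [-0.52  0.47 -0.23  0.92  0.01 -0.18] F [0.  0.8 0.3] M [-0.05 -0.02  0.01] op 0.498
t 19.12 pos [ 0.4969 -0.2796  0.0614] x [-0.035  0.027 -0.999] yaw_y deg 70.7 j [-0.52  0.47 -0.23  0.92  0.01 -0.18] F [-0.2  0.7 -0.3] M [-0.02 -0.03 -0.03] op 0.502
```

View pics/s12.png

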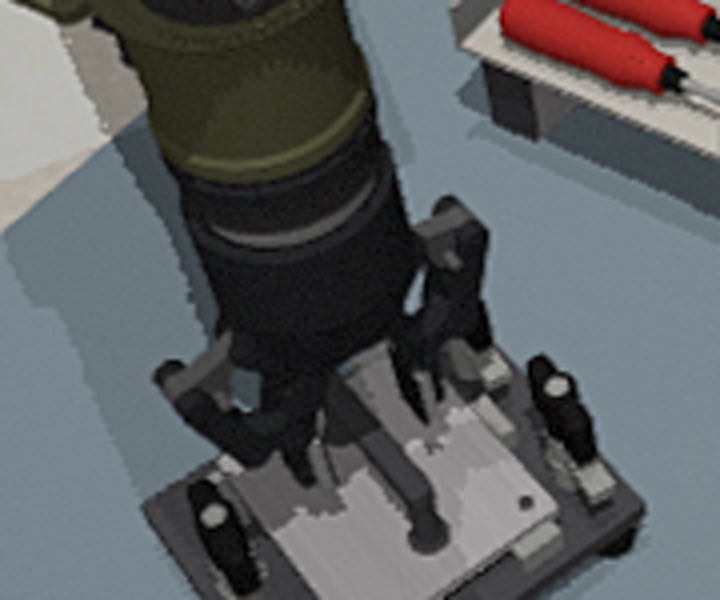

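Call:
{"name": "step_arm", "arguments": {
  "targets": [
    [0.8,0,0.0015,0.001,0],
    [1,0,0,0,0],
    [1,0,0,0,0],
    [1,0,0,0,0],
    [1,0,0,0,0],
    [1,0,0,0,0]
  ],
  "force": 80
}}

```text
t: 19.62
ee_pos: [0.4971, -0.2779, 0.0627]
orientation: [0.125, 0.711, -0.111, 0.683]
force: [-0.8, 0.1, -1.1]
opening: 0.102
```

```bash
python3 - <<'E'
from h import *
st();save("s13",get_image("scene"),4,(80,200,260,350));st()
E
```

```text
t 19.62 pos [ 0.4971 -0.2779  0.0627] x [-0.035  0.027 -0.999] yaw_y deg 70.7 j [-0.51  0.47 -0.23  0.92  0.01 -0.18] F [-0.8  0.1 -1.1] M [-0.02 -0.03 -0.  ] op 0.102
t 19.67 pos [ 0.4971 -0.2779  0.0627] x [-0.035  0.027 -0.999] yaw_y deg 70.7 j [-0.51  0.47 -0.23  0.92  0.01 -0.18] F [ 0.   0.4 -1.5] M [-0.06 -0.04  0.02] op 0.1
```

View pics/s13.png

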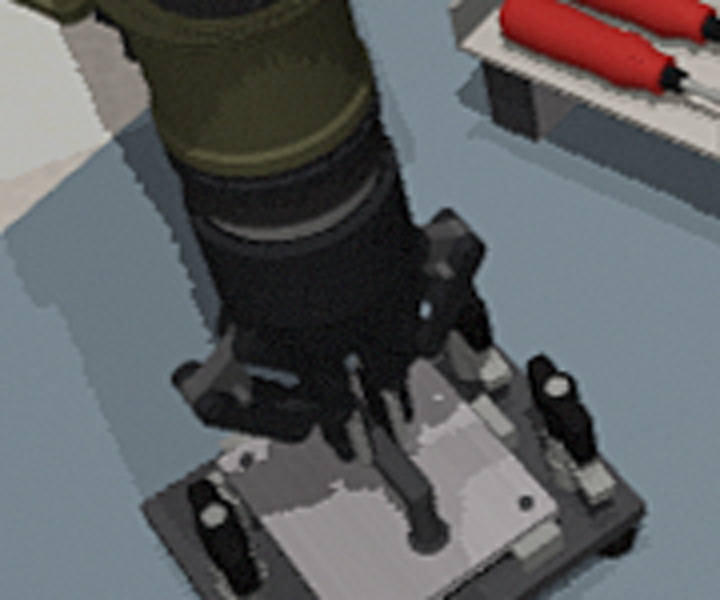

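Gripped. I'll lift straight up gently.

Call:
{"name": "step_arm", "arguments": {
  "targets": [
    [1,0,0,0.006,0],
    [1,0,0,0.01,0],
    [1,0,0,0.012,0],
    [1,0,0,0.015,0],
    [1,0,0,0.015,0],
    [1,0,0,0.015,0]
  ]
}}

```text
t: 20.17
ee_pos: [0.492, -0.2751, 0.1355]
orientation: [0.127, 0.715, -0.109, 0.679]
force: [-0.2, -0.2, -4.1]
opening: 0.102
```

```bash
python3 - <<'E'
from h import *
st();save("s14",get_image("scene"),4,(80,200,260,350))
E
```

```text
t 20.17 pos [ 0.492  -0.2751  0.1355] x [-0.047  0.034 -0.998] yaw_y deg 70.7 j [-0.51  0.41 -0.12  1.1   0.01 -0.18] F [-0.2 -0.2 -4.1] M [-0.1  -0.09  0.01] op 0.102
```

View pics/s14.png

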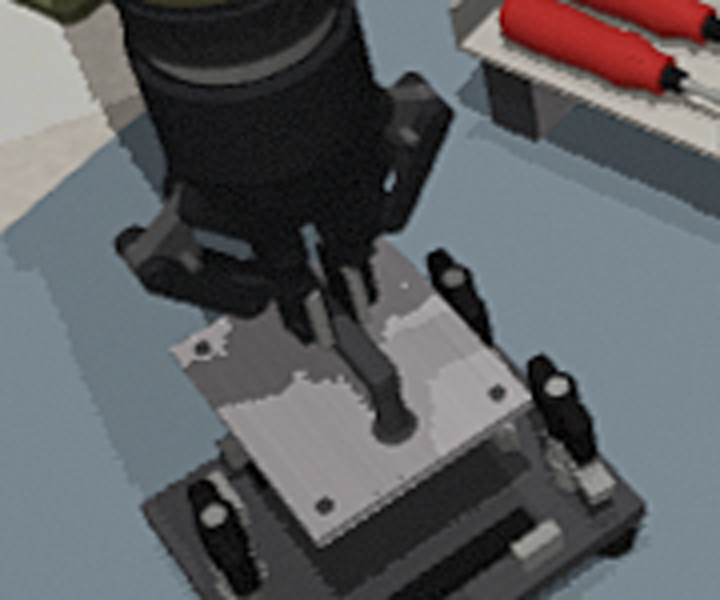

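Call:
{"name": "step_arm", "arguments": {
  "targets": [
    [1,0,0,0.02,0],
    [1,0,0,0.025,0],
    [1,0,0.01,0.015,0],
    [1,0.001,0.02,0.005,0],
    [1,0.001,0.03,0,0],
    [1,0.001,0.03,0,0]
  ]
}}

```text
t: 20.72
ee_pos: [0.4974, -0.1897, 0.2091]
orientation: [0.128, 0.711, -0.115, 0.682]
force: [-0.1, -0.2, -4.1]
opening: 0.102
```

```bash
python3 - <<'E'
from h import *
st()
E
```

```text
t 20.72 pos [ 0.4974 -0.1897  0.2091] x [-0.037  0.026 -0.999] yaw_y deg 70.2 j [-0.37  0.31 -0.08  1.23  0.01 -0.03] F [-0.1 -0.2 -4.1] M [ 0.02 -0.09 -0.05] op 0.102
```

Call:
{"name": "step_arm", "arguments": {
  "targets": [
    [1,0.001,0.033,0,0],
    [1,0.001,0.033,0,0],
    [1,0.001,0.033,0,0],
    [1,0.001,0.033,0,0],
    [1,0.001,0.033,0,0],
    [1,0.001,0.033,0,0]
  ]
}}

```text
t: 21.22
ee_pos: [0.5018, 0.0154, 0.2103]
orientation: [0.13, 0.71, -0.117, 0.683]
force: [0.4, 0.1, -3.4]
opening: 0.102
```

```bash
python3 - <<'E'
from h import *
st()
E
```

```text
t 21.22 pos [0.5018 0.0154 0.2103] x [-0.034  0.025 -0.999] yaw_y deg 69.9 j [ 0.01  0.25 -0.16  1.2   0.03  0.36] F [ 0.4  0.1 -3.4] M [ 0.01 -0.11 -0.01] op 0.102
```

Call:
{"name": "step_arm", "arguments": {
  "targets": [
    [1,0.001,0.033,0,0],
    [1,0.001,0.033,0,0],
    [1,0.001,0.033,0,0],
    [1,0.001,0.03,0,0],
    [1,0.001,0.03,0,0],
    [1,0.001,0.02,0,0],
    [1,0,0.01,0,0],
    [1,0,0,0,0]
  ]
}}

```text
t: 21.88
ee_pos: [0.5043, 0.2203, 0.2103]
orientation: [0.128, 0.71, -0.113, 0.683]
force: [0.2, -0.4, -3.2]
opening: 0.103
```

```bash
python3 - <<'E'
from h import *
st();save("w15",get_image("wrist"));save("s15",get_image("scene"));save("t15",get_image("top"),5,(110,160,260,280));st()
E
```

```text
t 21.88 pos [0.5043 0.2203 0.2103] x [-0.035  0.027 -0.999] yaw_y deg 70.4 j [ 0.39  0.32 -0.05  1.22  0.04  0.73] F [ 0.2 -0.4 -3.2] M [-0.12 -0.03 -0.06] op 0.103
t 22.03 pos [0.5042 0.2171 0.2104] x [-0.035  0.025 -0.999] yaw_y deg 70.2 j [ 0.38  0.32 -0.06  1.22  0.04  0.73] F [ 0.6  0.2 -4.5] M [-0.11 -0.03  0.03] op 0.106
```

View pics/s15.png

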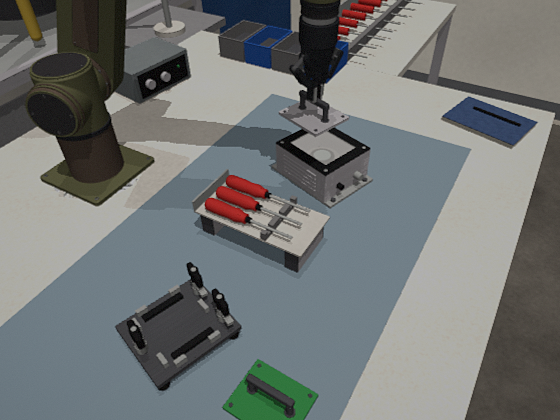

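View pics/w15.png

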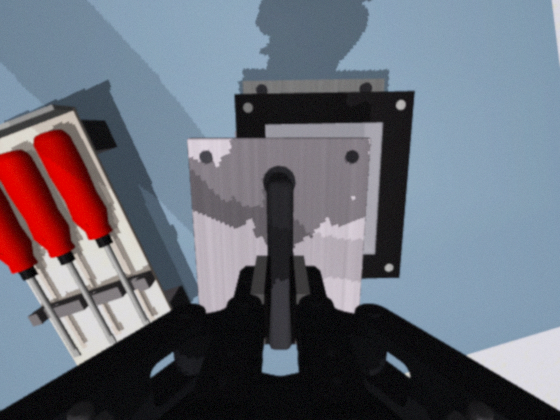

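View pics/t15.png

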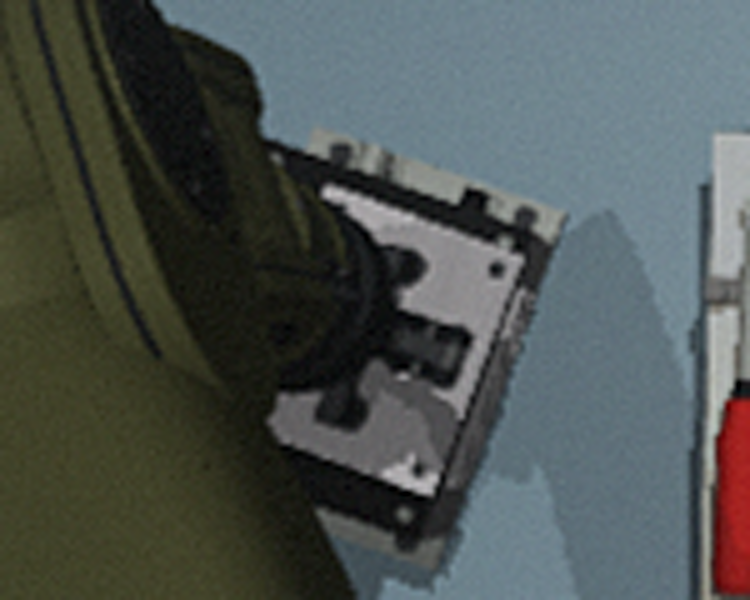

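Tool tilt and yaw match the values at the grasp. I'll centre over the window and descend partway.

Call:
{"name": "step_arm", "arguments": {
  "targets": [
    [1,0.002,0.015,0,0.5],
    [1,0.002,0.015,0,0],
    [1,0.002,0.01,0,0],
    [1,0.001,0.003,-0.01,0],
    [1,0,0,-0.015,0],
    [1,0,0,-0.015,0],
    [1,0,0,-0.01,0],
    [1,0,0,0,0],
    [1,0,0,0,0]
  ]
}}

```text
t: 22.78
ee_pos: [0.5133, 0.2583, 0.1563]
orientation: [0.127, 0.71, -0.116, 0.683]
force: [-0.1, 0.3, -4.0]
opening: 0.104
```

```bash
python3 - <<'E'
from h import *
st()
E
```

```text
t 22.78 pos [0.5133 0.2583 0.1563] x [-0.034  0.022 -0.999] yaw_y deg 70.2 j [ 0.45  0.39 -0.1   1.11  0.03  0.79] F [-0.1  0.3 -4. ] M [-0.02 -0.08  0.01] op 0.104
```

Call:
{"name": "step_arm", "arguments": {
  "targets": [
    [1,-0.001,0.001,-0.006,0.6],
    [1,-0.001,0.001,-0.006,0],
    [1,-0.001,0,-0.005,0],
    [1,0,0,0,0],
    [1,0,0,0,0]
  ]
}}

```text
t: 23.2
ee_pos: [0.5109, 0.2606, 0.1385]
orientation: [0.123, 0.71, -0.112, 0.684]
force: [-0.8, -0.8, -4.3]
opening: 0.104
```

```bash
python3 - <<'E'
from h import *
st();save("s16",get_image("scene"),5,(250,70,400,190));save("w16",get_image("wrist"),1.4);save("t16",get_image("top"),6,(130,175,235,285));st()
E
```

```text
t 23.2 pos [0.5109 0.2606 0.1385] x [-0.033  0.022 -0.999] yaw_y deg 70.9 j [ 0.45  0.4  -0.13  1.06  0.03  0.78] F [-0.8 -0.8 -4.3] M [-0.   -0.06 -0.01] op 0.104
t 23.35 pos [0.5111 0.2606 0.1388] x [-0.033  0.022 -0.999] yaw_y deg 70.9 j [ 0.45  0.4  -0.13  1.06  0.03  0.78] F [-1.1 -0.3 -3.7] M [-0.01 -0.14 -0.  ] op 0.1
```

View pics/s16.png

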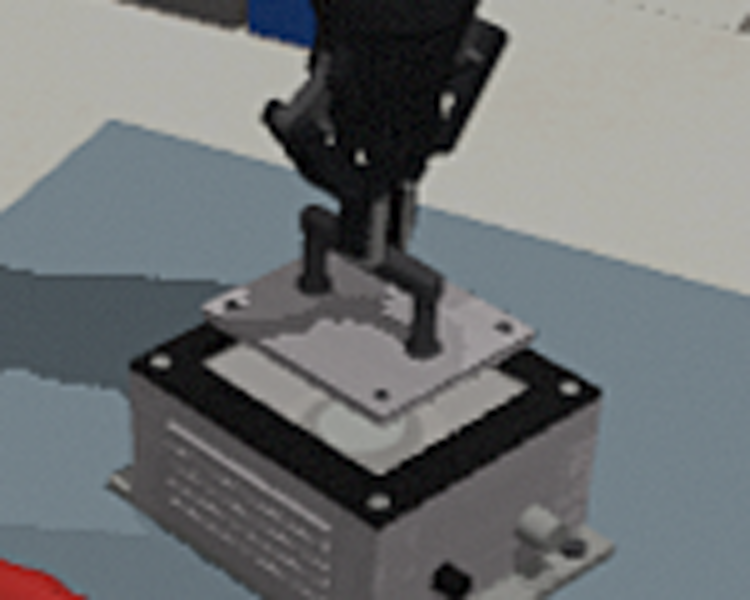

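View pics/w16.png

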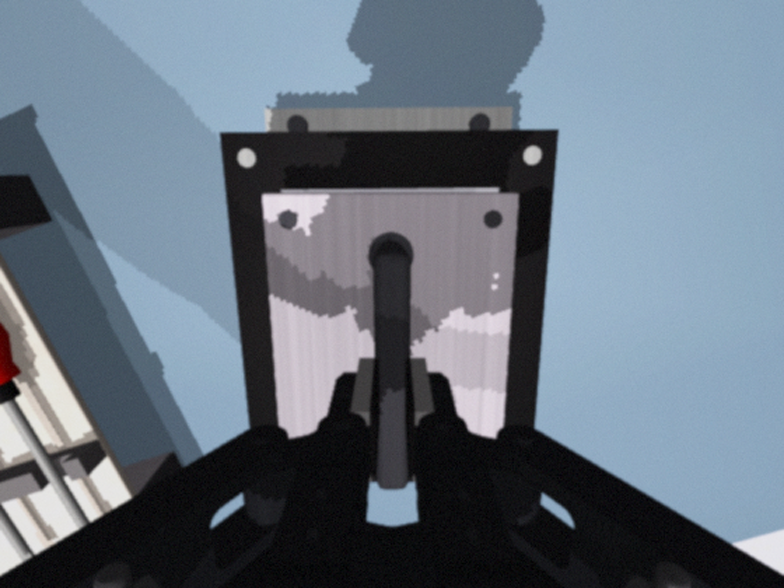

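View pics/t16.png

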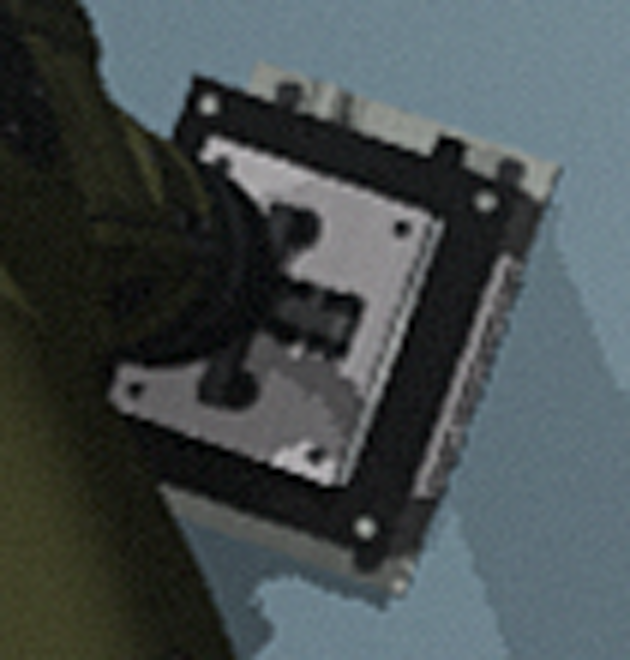

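```bash
python3 - <<'E'
from fit import *
from wfit import wfit
z=.1385-.0227+.008
o=[]
for l,p in [((60,50),(205,139)),((60,-50),(442,215)),((-60,-50),(345,487)),((-60,50),(108,400))]: o.append(("top",(l[0]/1e3,l[1]/1e3,z),T(*p,(130,175))))
for l,p in [((-60,-50),(203,306)),((60,-50),(383,412)),((60,50),(537,332))]: o.append(("scene",(l[0]/1e3,l[1]/1e3,z),S(*p,(250,70))))
fit(o,[.51,.26,-.32],"plate")
for dz in (-.004,.004):
    fit([(n,(l[0],l[1],l[2]+dz),p) for n,l,p in o],[.51,.26,-.32],"plate%+.3f"%dz)
# wrist: plate & window
s,M=st();W=lambda x,y:np.array([x,y])/1.4
wfit([((.06,.05,z),0)][:0] or [(np.array((-.06,.05,z)),W(262,193)) ,(np.array((.06,.05,z)),W(0,0))][:0] or
 [(np.array((.06,.05,z)),W(262,194)),(np.array((.06,-.05,z)),W(519,193))],[.51,.26,-.32],s["ee_pos"],M) if 0 else None
E
```

```text
plate None [ 0.5106  0.2586 -0.3194] rms px 0.86
[[1.2, -1.1], [-1.0, -1.0], [-1.4, -0.9], [0.4, 0.6], [-0.7, -0.4], [-0.3, 0.6], [-0.7, -1.0]]
plate top [ 0.5089  0.2579 -0.3182] rms px 0.89
plate scene [ 0.5126  0.2583 -0.3323] rms px 0.44
plate-0.004 None [ 0.51    0.2609 -0.3207] rms px 0.93
[[0.7, -0.6], [-1.6, -0.5], [-2.0, -0.6], [-0.1, 0.9], [-0.5, 0.4], [-0.2, 1.4], [-0.7, -0.1]]
plate-0.004 top [ 0.5091  0.2589 -0.3192] rms px 0.91
plate-0.004 scene [ 0.5101  0.2636 -0.3315] rms px 0.41
plate+0.004 None [ 0.5113  0.2565 -0.317 ] rms px 1.09
[[1.5, -1.5], [-0.5, -1.4], [-0.8, -1.1], [0.8, 0.4], [-1.0, -1.3], [-0.3, -0.3], [-0.6, -2.0]]
plate+0.004 top [ 0.5086  0.257  -0.3171] rms px 0.87
plate+0.004 scene [ 0.515   0.253  -0.3331] rms px 0.5
t 23.35 pos [0.5111 0.2606 0.1388] x [-0.033  0.022 -0.999] yaw_y deg 70.9 j [ 0.45  0.4  -0.13  1.06  0.03  0.78] F [-1.1 -0.3 -3.7] M [-0.01 -0.14 -0.  ] op 0.1
```

Seen by the same cameras, the plate is within 2 mm of the window centre and within 0.01 rad of its yaw. I'll nudge y by +2 mm and go down to a 10 mm gap.

Call:
{"name": "step_arm", "arguments": {
  "targets": [
    [1,0,0.001,-0.004,0],
    [1,-0.001,0.001,-0.004,0],
    [1,0,0,-0.004,0],
    [1,0,0,-0.002,0],
    [1,0,0,0,0],
    [1,0,0,0,0],
    [1,0,0,0,0]
  ]
}}

```text
t: 23.93
ee_pos: [0.5106, 0.2631, 0.124]
orientation: [0.124, 0.709, -0.111, 0.685]
force: [0.2, -0.1, -4.1]
opening: 0.098
```

```bash
python3 - <<'E'
from h import *
st();save("s17",get_image("scene"),5,(250,70,400,190));save("t17",get_image("top"),6,(130,175,235,285));st()
E
```

```text
t 23.93 pos [0.5106 0.2631 0.124 ] x [-0.031  0.023 -0.999] yaw_y deg 70.9 j [ 0.46  0.41 -0.16  1.03  0.03  0.79] F [ 0.2 -0.1 -4.1] M [-0.04 -0.03  0.03] op 0.098
t 24.03 pos [0.5107 0.2632 0.1242] x [-0.031  0.023 -0.999] yaw_y deg 70.9 j [ 0.46  0.41 -0.16  1.03  0.03  0.79] F [ 0.2 -0.2 -3.7] M [-0.06 -0.09 -0.06] op 0.102
```

View pics/s17.png

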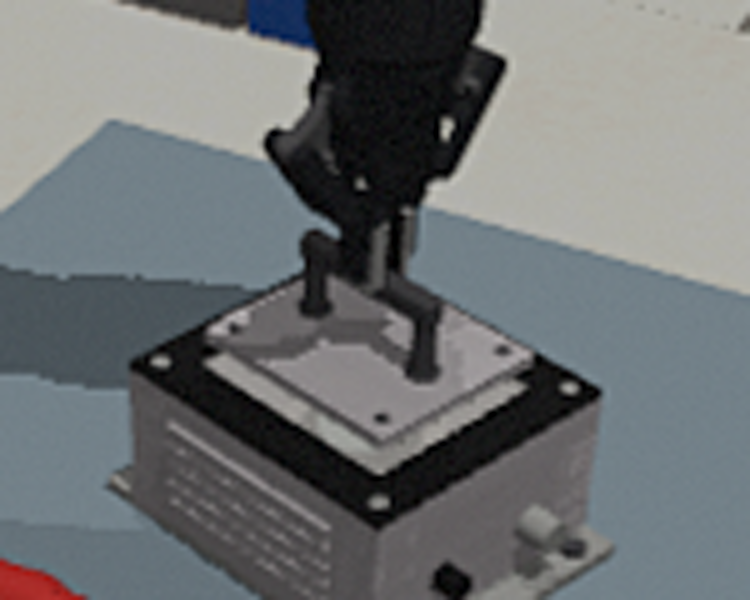

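View pics/t17.png

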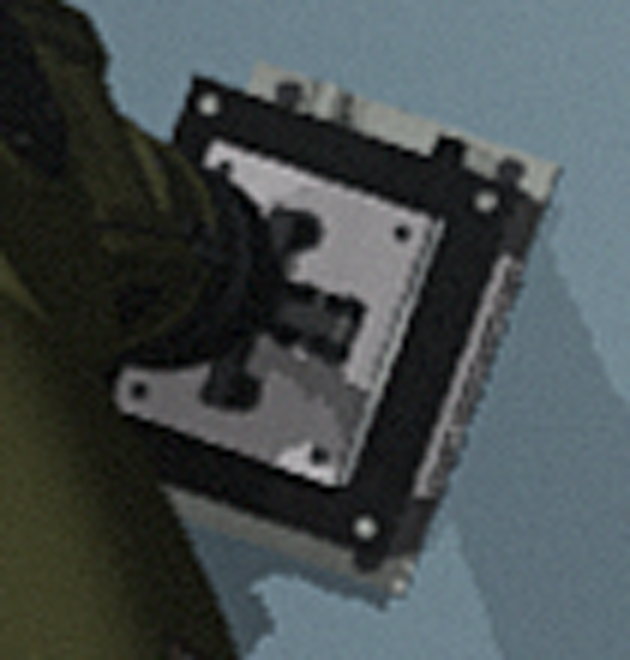

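```bash
python3 - <<'E'
from fit import *
obs=[]
for l,p in [((60,50),(208,142)),((60,-50),(441,217)),((-60,-50),(345,487)),((-60,50),(113,402))]: obs.append(("top",l,T(*p,(130,175))))
for l,p in [((-60,-50),(206,334)),((60,-50),(383,442)),((60,50),(534,358))]: obs.append(("scene",l,S(*p,(250,70))))
for z in (.105,.109,.113): fit([(n,(l[0]/1e3,l[1]/1e3,z),p) for n,l,p in obs],[.51,.26,-.32],str(z))
E
```

```text
0.105 None [ 0.5102  0.2624 -0.3185] rms px 0.68
[[1.1, -0.5], [-1.1, -0.5], [-1.3, -0.8], [0.3, 0.6], [-0.7, -0.2], [-0.1, 0.5], [-0.3, -0.3]]
0.105 top [ 0.5093  0.2617 -0.3175] rms px 0.79
0.105 scene [ 0.5111  0.263  -0.3274] rms px 0.25
0.109 None [ 0.5108  0.2601 -0.3178] rms px 0.84
[[1.6, -0.9], [-0.5, -0.9], [-0.7, -1.0], [0.8, 0.4], [-0.9, -1.0], [-0.2, -0.4], [-0.3, -1.2]]
0.109 top [ 0.5091  0.2607 -0.3168] rms px 0.76
0.109 scene [ 0.5134  0.2579 -0.3281] rms px 0.35
0.113 None [ 0.511   0.2588 -0.3167] rms px 1.22
[[1.7, -1.2], [-0.2, -1.1], [-0.5, -1.1], [0.8, 0.3], [-1.1, -2.1], [-0.2, -1.5], [-0.3, -2.3]]
0.113 top [ 0.5088  0.2597 -0.3159] rms px 0.74
0.113 scene [ 0.5157  0.2527 -0.3287] rms px 0.46
```

```bash
python3 - <<'E'
from h import *
get_image("top");s,_=st();print(np.abs(s["qd"]).max())
get_image("top");s,_=st();print(np.abs(s["qd"]).max())
print(close_job())
E
```

```text
t 24.08 pos [0.5108 0.2631 0.1242] x [-0.031  0.023 -0.999] yaw_y deg 70.9 j [ 0.46  0.41 -0.16  1.03  0.03  0.79] F [-0.2  1.  -5.2] M [-0.05 -0.08  0.03] op 0.1
0.002638131724450564
t 24.13 pos [0.5108 0.2632 0.1243] x [-0.031  0.023 -0.999] yaw_y deg 70.9 j [ 0.46  0.4  -0.16  1.03  0.03  0.79] F [ 0.6 -0.2 -3.8] M [-0.08 -0.05 -0.05] op 0.102
0.0011638742703580017
the job is handed in; nothing more can be done
None
```

I handed in the job at about 24 s with the gripper still holding the plate over the camera window. No verdict comes back, so everything below is from my own checks.

**What I did:** I turned all three clamps anticlockwise until the wrist moment rose against each stop. I then lifted the plate by its bow handle and carried it over the tray with its underside about 185 mm above the bench. I lowered it over the window and left it held there.

**Last checks:**
- **Centring and yaw:** the plate is within about 2 mm of the window's centre, and its edges are within about 0.01 rad of the window's.
- **Gap:** the arm pose gives about 11 mm above the glass, while the camera fit gives 7–9 mm. They disagree slightly, but both fall inside 5–16 mm.
- **Level:** the tool leans about 0.04 rad, as it did at the grasp within 0.01 rad, so the plate should be level. I did not measure the plate's tilt directly.
- **Stillness and grip:** joint speeds were at most 0.003 rad/s, with the plate's weight (about 4 N) on the wrist.
- **Clamps and screwdrivers:** the clamps looked fully open after turning. In the scene picture taken after the carry, they still looked open and the screwdrivers looked undisturbed. I did not measure either to the millimetre.

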